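# Hang the stone basket on the balanced swing arm to drip

### The arm

A 6-joint arm with a two-finger parallel gripper is mounted at the origin on a cart in front of the work surface, level with it; the furniture and walls round the work are solid. World frame = base frame: x ahead of the robot, y to its left, z up, the work surface at z = 0. Lengths are in m, angles in rad, forces in N, time in s.
With the tool pointing down it reaches from about 0.25 to 0.775 m from the base axis. Payload 4 kg.
Tool frame: the origin (TCP) lies midway between the tips of the shut fingers; the grasp point (between the pads) lies 19 mm behind it; y points along the fingers, x is the direction in which the jaws open and shut, and the axes are right-handed (so a half turn about y gives the same grasp; the last joint's range is limited). The gripper opens to 94 mm and grips with 3 to 60 N. Pads are 16 mm wide; open, the fingers measure 119 mm over their backs; the gripper's body (75 mm by 177 mm) begins 78 mm behind the grasp point.
Start: joints at [1.234, 0.087, 1.371, -0, 1.684, -0.103], TCP at [0.127, 0.535, 0.206] pointing down, gripper open.
Joint ranges: [-3.1, 3.1], [-0.76, 2.03], [0.27, 2.55], [-1.08, 4.22], [0.17, 2.65], [-2.57, 2.57]. Speed limits (rad/s): [2.79, 2.79, 3.14, 3.14, 3.14, 3.14].

### API

Orientations are given as [roll, pitch, yaw] about the fixed x, y, z axes, in that order (R = Rz(yaw) Ry(pitch) Rx(roll)).
In Python, from bench import robot, snapshot, camera_info, ticket gives the robot as it stands.
- The arm moves only by the shell command python3 -m creep 'ROWS'. ROWS is JSON, a list of rows, each an object with "slide": the shift along the tool's x, y, z in mm, a list of three; "roll": the turn about the tool's y in degrees; "grip": the closure, from 0 (fully open) to 1 (shut). In form: [{"slide": [x, y, z], "roll": roll, "grip": grip}, ...]. A call has 1 to 20 rows; each row is the pose to reach, as a shift and turn from the pose commanded when the call began, along the tool's axes at that moment; what a row does not reach only later rows make up. A row lasts 1/12 s, in which the tool goes at most 41.7 mm and 7.16 degrees, less where a joint would pass 70% of its speed; a pose out of reach is approached as far as the arm can. A call with a gripper value outside its range is refused whole. The fingers move at their own pace and stop on an object; the grip force is fixed at half the most. Time passes only in rows, so rows that repeat a pose let the fingers close. It gives the time, the measured TCP pose, the force and the opening at its end, in the units of the state.
- robot.get_obs(): the state, without advancing time (a new reading comes with each control period).
- snapshot(name): name is "scene" or "top" or "wrist"; returns the picture (480x640x3 uint8, red, green, blue); there is no depth.
- camera_info(name): a dict with "fx", "fy", "cx", "cy" (pixels), "dist" ([k1, k2, p1, p2, k3] as OpenCV has them; the pictures are not rectified), "cam_to_world" (4x4, takes a point from camera to world coordinates). Camera axes: x right, y down, z forward; pixel columns grow to the right and rows downward; lengths in m; the calibration is good to about 2 mm. A picture is of the moment at which its call begins: read the wrist's pose just before it. camera_info takes no time and is no camera call; for the wrist camera it gives the pose at the moment of the call.
- ticket.close_job(): hands the job in, once; it reports no verdict.
The state is a dict: "time": time; "joint_positions": joint angles; "qvel": joint speeds; "joint_torque": joint torques, N m; "tool_pos": TCP position; "ee_rot": TCP orientation; "wrist_force": force on the tool from outside, world axes, zero at the start; "wrist_torque": the same for the moment, N m; "width": finger opening in m.
Only numpy, scipy, OpenCV 4.12 (cv2) and the standard library are available. Lean on these libraries where they do the work, as an engineer would, in place of code of your own. Each camera call takes 0.05 s, during which the arm holds its last target.

### The job

Take the wire basket of rough stones out of the pink tray by its red knob and hang it on the spring-balanced arm over the white tray: slide its rod into the slot of the fork and seat the brass collar on the fork behind the yellow lips. The arm sinks under the weight: go down with it slowly, keep hold until the arm carries the whole load and stands still, and only then let go, so that the arm neither drops nor springs up. Do not press hard on the fork, and leave the things lying around where they are.

Things in the scene. Friction and masses are not known exactly. Their poses are not given: they have to be found in the camera images.
- basket_knob (a point): Centre of the red grip knob (upright cylinder, 24 mm diameter, 30 mm high) on top of the loose dip basket's central 8 mm steel rod; 135 mm above the basket's underside, its lower face 25 mm above the collar's underside. z: up the rod.
- basket_collar (a point): Centre of the underside of the brass collar (disc, 26 mm diameter, 7 mm thick) on the basket's rod, 95 mm above the basket's underside and 40 mm below the knob's centre. Below it the bare 8 mm rod goes down into the wire basket, whose rim is 55 mm lower.
- fork_seat (a point): Point on the fork where the collar's underside centre belongs: middle of the slot, level with the tine tops. -x points out of the fork's open mouth, away from the stand (turns with the swing, stays level as the arm sinks); z up. Tines end 22 mm out; yellow lips 16 to 22 mm out stand 5 mm above the tine tops; a back wall, 6 mm high, stands 16 mm inward.
- beam_pivot (a point): Pivot of the balanced arm's upper link at the stand end, 175 mm above the worktop. The link is 180 mm long from here to the fork's pivot (fork). The green stand's post (top 206 mm above the worktop, base 100 mm diameter) is 20 mm further from the fork.
- beam (a joint): Sink angle, rad: 0 = empty, at its upper stop, link tilted 0.20 rad upward to the fork; grows as the arm sinks, lower stop 0.45. Upward tilt = 0.20 minus this value: the fork moves on a 180 mm radius arc. The spring gives way from about 1 N down on the fork, then about 110 N per metre of sink, damped; the basket brings it to rest 20 to 75 mm down, depending on its mass.
- swing_head (a joint): Swing angle of the arm about the stand's vertical post, rad, positive anticlockwise seen from above; light friction (about 0.35 N sideways at the fork moves it), stays where it is left.
- basket: The round wire dip basket as a whole (75 mm diameter, wall 40 mm high, stones fixed in it); origin at the centre of its underside, z up the rod. Its mass differs from run to run, 0.3 to 0.95 kg.
- fork: The fork at the arm's end: slot 14 mm wide between two steel tines, each 11 wide and 6 mm thick. Collar play 3 mm fore and aft between lips and back wall, rod play 3 mm to each side. Enter through the mouth with the collar's underside about 10 mm above the tine tops, then lower. Origin at its link pivot, 40 mm inward of fork_seat, at the same height.
- white_tray: White drip tray, 141 x 151 mm, rim 28 mm high, standing fixed under the fork; origin at the centre of its underside.
- pink_tray: Pink tray, 191 x 201 mm, rim 30 mm high, fixed; origin at the centre of its underside. The basket stands in it at the start, on its floor 3 mm above the worktop.
- wax_bar_green_mid (a point): Bystander: green compound bar, 34 x 88 x 28 mm; its centre.
- powder_pot_mid (a point): Bystander: pot with blue lid, 56 mm diameter, 52 mm high; its centre.
- marker_mid (a point): Bystander: red and white pen, 17 x 135 x 16 mm; its centre.
- tape_roll_mid (a point): Bystander: roll of tape, 95 mm diameter, 25 mm high; its centre.
- sand_pad_mid (a point): Bystander: abrasive hand pad, 36 x 55 x 14 mm; its centre.

How it is judged:
By the outcome, as a careful person would: the job done as asked, in the order asked, and still so for the second after the job is handed in, with the robot touching nothing.
It also fails if it takes over 72 s, if anything falls off the work surface, if the arm or the gripper's body presses on something with over 40 N, if the wrist force passes 120 N, or if a joint passes its speed limit or range.

## Working session

There is one attempt and no reset: what is moved stays moved. The work goes in short steps, Python scripts to look and compute and a shell command to move; the robot and the scene stay as the last step left them, time stands still between calls to the robot, and variables do not carry over. Pictures are saved under pics/ and viewed, and the job is handed in when it is done.

```bash
ls; mkdir -p pics; python3 - <<'E'
from bench import robot, snapshot, camera_info
import cv2,numpy as np
np.set_printoptions(precision=4,suppress=True)
print(robot.get_obs())
for n in("scene","top","wrist"):
    c=camera_info(n);print(n,{k:np.array(v) for k,v in c.items()})
    cv2.imwrite(f"pics/{n}0.png",snapshot(n)[:,:,::-1])
E
```

```text
pics
{'time': 0.0, 'joint_positions': array([ 1.2339,  0.0879,  1.3722, -0.0001,  1.6836, -0.1031]), 'qvel': array([ 0.0017, -0.0023,  0.0007, -0.0002, -0.0001,  0.0014]), 'joint_torque': array([  0.0003, -34.0179, -30.243 ,   0.0717,   0.0329,  -0.0002]), 'tool_pos': array([0.1273, 0.5345, 0.2043]), 'ee_rot': array([-1.5706,  0.0022,  1.337 ]), 'wrist_force': array([-0.0787, -0.2003, -0.3004]), 'wrist_torque': array([-0.011 ,  0.0417, -0.043 ]), 'width': 0.09405207115778072}
scene {'fx': array(572.1339), 'fy': array(572.1339), 'cx': array(312.2825), 'cy': array(233.485), 'dist': array([-0.0623,  0.    ,  0.    ,  0.    ,  0.    ]), 'cam_to_world': array([[ 0.7761, -0.2876,  0.5612, -0.3171],
       [-0.6306, -0.3529,  0.6913, -1.1095],
       [-0.0008, -0.8904, -0.4552,  0.8465],
       [ 0.    ,  0.    ,  0.    ,  1.    ]])}
top {'fx': array(568.074), 'fy': array(568.074), 'cx': array(313.526), 'cy': array(237.4139), 'dist': array([-0.0654,  0.    ,  0.    ,  0.    ,  0.    ]), 'cam_to_world': array([[-0.1361, -0.9687,  0.2075,  0.2923],
       [-0.9907,  0.1335, -0.0264, -0.0389],
       [-0.0022, -0.2092, -0.9779,  1.4256],
       [ 0.    ,  0.    ,  0.    ,  1.    ]])}
wrist {'fx': array(349.3622), 'fy': array(349.3622), 'cx': array(312.8404), 'cy': array(238.9967), 'dist': array([-0.0131,  0.    ,  0.    ,  0.    ,  0.    ]), 'cam_to_world': array([[ 0.2326,  0.9379,  0.2573,  0.0528],
       [ 0.9726, -0.2239, -0.0631,  0.554 ],
       [-0.0015,  0.2649, -0.9643,  0.384 ],
       [ 0.    ,  0.    ,  0.    ,  1.    ]])}
```

View pics/scene0.png

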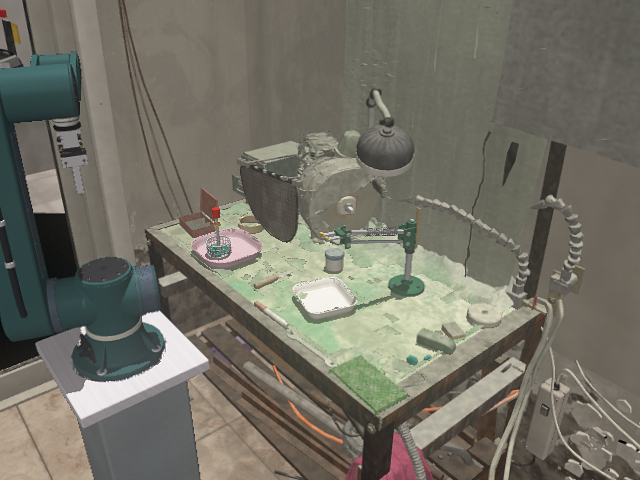

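View pics/top0.png

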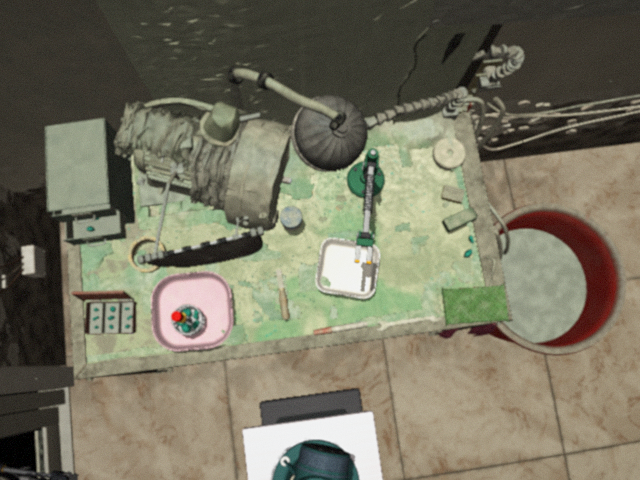

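View pics/wrist0.png

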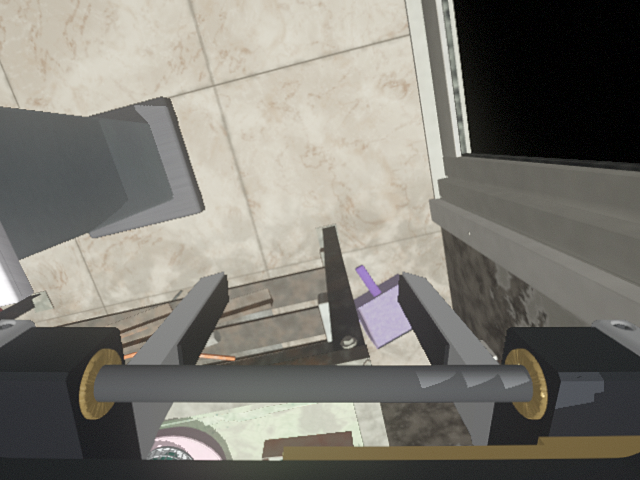

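```bash
cat > h.py <<'E'
import numpy as np,cv2
from bench import robot,snapshot,camera_info
np.set_printoptions(precision=4,suppress=True)
def ray(n,u,v,c=None):
    c=c or camera_info(n)
    K=np.array([[c['fx'],0,c['cx']],[0,c['fy'],c['cy']],[0,0,1]])
    p=cv2.undistortPoints(np.array([[[u,v]]],float),K,np.array(c['dist'],float))[0,0]
    T=np.array(c['cam_to_world']);d=T[:3,:3]@np.array([p[0],p[1],1]);return T[:3,3],d/np.linalg.norm(d)
def atz(n,u,v,z,c=None):
    o,d=ray(n,u,v,c);return o+d*(z-o[2])/d[2]
def tri(obs):
    A=np.zeros((3,3));b=np.zeros(3);rs=[ray(*o) for o in obs]
    for o,d in rs:
        P=np.eye(3)-np.outer(d,d);A+=P;b+=P@o
    X=np.linalg.solve(A,b);return X,[np.linalg.norm((np.eye(3)-np.outer(d,d))@(X-o)) for o,d in rs]
def proj(n,X,c=None):
    c=c or camera_info(n)
    T=np.linalg.inv(np.array(c['cam_to_world']))
    K=np.array([[c['fx'],0,c['cx']],[0,c['fy'],c['cy']],[0,0,1]])
    p,_=cv2.projectPoints(np.atleast_2d(X).astype(float),cv2.Rodrigues(T[:3,:3])[0],T[:3,3],K,np.array(c['dist'],float));return p[:,0]
def crop(src,x0,y0,w,h,s,out):
    im=cv2.imread(src)[y0:y0+h,x0:x0+w];cv2.imwrite(out,cv2.resize(im,None,fx=s,fy=s,interpolation=cv2.INTER_CUBIC))
E
python3 - <<'E'
from h import *
crop('pics/top0.png',310,140,100,160,4,'pics/t1.png')
crop('pics/scene0.png',280,205,160,100,5,'pics/s1.png')
a=cv2.imread('pics/top0.png')[290:350,150:240];b=cv2.imread('pics/scene0.png')[195:270,185:275]
a=cv2.resize(a,None,fx=5,fy=5,interpolation=2);b=cv2.resize(b,None,fx=3.9,fy=3.9,interpolation=2)
cv2.imwrite('pics/b1.png',a)
cv2.imwrite('pics/b2.png',b)
E
```

```text
(no output)
```

View pics/t1.png

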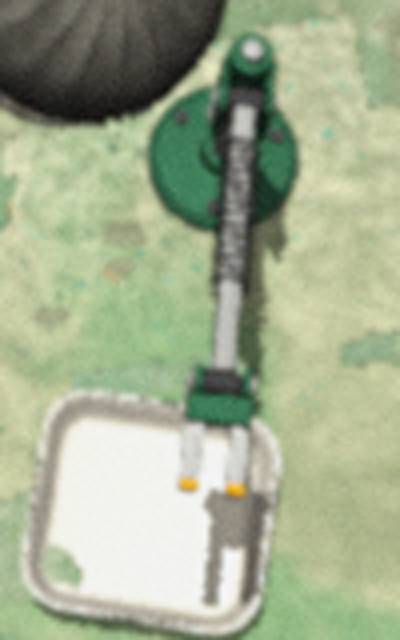

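View pics/s1.png

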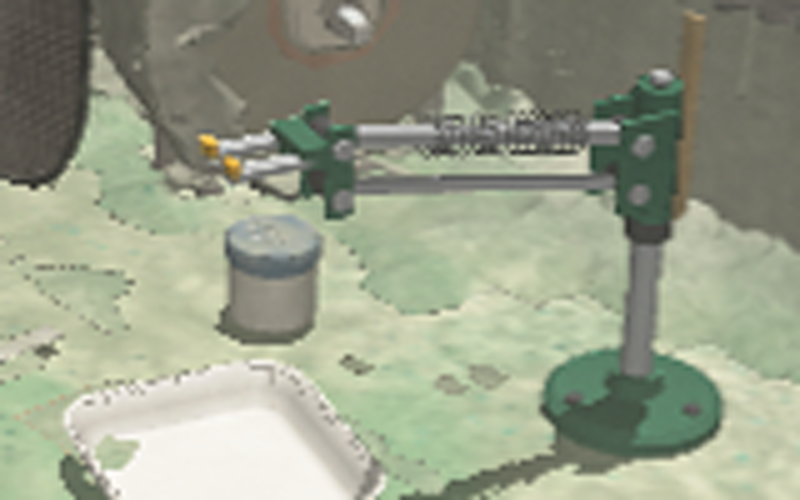

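View pics/b1.png

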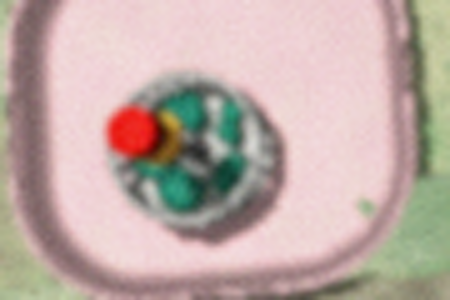

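View pics/b2.png

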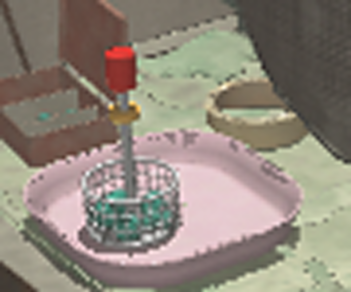

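```bash
python3 - <<'E'
from h import *
o=lambda x,y,s,x0,y0:((x+.5)/s-.5+x0,(y+.5)/s-.5+y0)
for n in('scene','top'):
    im=cv2.imread(f'pics/{n}0.png').astype(int);b,g,r=im[...,0],im[...,1],im[...,2]
    for nm,m in (('red',(r>150)&(g<70)&(b<70)),('yel',(r>180)&(g>110)&(b<90)&(r-b>110))):
        k,l,st,c=cv2.connectedComponentsWithStats(m.astype(np.uint8))
        for i in range(1,k):
            if st[i,4]>3: print(n,nm,st[i],c[i])
t1=o(188,484,4,310,140);t2=o(235,490,4,310,140);s1=o(209,146,5,280,205);s2=o(233,167,5,280,205)
A=tri([('top',*t1),('scene',*s1)]);B=tri([('top',*t2),('scene',*s2)]);print(A,B)
for z in (.211,.216):print(z,atz('top',*t1,z),atz('top',*t2,z),atz('scene',*s1,z),atz('scene',*s2,z))
# knob
p=o(132,132,5,150,290);print('knob top view z.153',atz('top',*p,.153))
# post top: (252,48) disc in t1 -> z .206
print('post',atz('top',*o(253,50,4,310,140),.206), 'base',atz('top',*o(224,158,4,310,140),.008))
E
```

```text
scene red [212 207   7   3  18] [215.1111 208.1667]
scene yel [273 366   2   4   5] [273.8 367.2]
scene yel [510 390   7   5  12] [513.4167 391.4167]
scene yel [297 415  15  12  32] [304.5312 420.125 ]
scene yel [317 429   5   5   9] [319.     430.6667]
scene yel [332 438   5   3   5] [334.  438.8]
scene yel [338 441   4   2   5] [339.6 441.4]
top red [172 312   9   9  65] [176.0923 316.0154]
top yel [356 260   3   2   5] [356.8 260.6]
top yel [367 262   4   2   7] [368.7143 262.4286]
(array([ 0.486 , -0.1569,  0.2088]), [np.float64(0.0008683525937117209), np.float64(0.0008683525937117154)]) (array([ 0.4795, -0.1819,  0.2094]), [np.float64(0.00039386184216427366), np.float64(0.000393861842164145)])
0.211 [ 0.4864 -0.1572  0.211 ] [ 0.4796 -0.182   0.211 ] [ 0.4823 -0.1599  0.211 ] [ 0.4771 -0.1842  0.211 ]
0.216 [ 0.4856 -0.1567  0.216 ] [ 0.4788 -0.1814  0.216 ] [ 0.4761 -0.1674  0.216 ] [ 0.4708 -0.1915  0.216 ]
knob top view z.153 [0.4263 0.2561 0.153 ]
post [ 0.7292 -0.2324  0.206 ] base [ 0.7289 -0.2331  0.008 ]
```

```bash
python3 - <<'E'
from h import *
# mesh shield right edge/bottom: top (262,235), scene bottom (291,240); top-left of shield scene (241,168)
for z in (0,.1,.2,.3): print(z,'mesh R',atz('top',262,240,z)[:2],'front',atz('top',200,264,z)[:2],'L',atz('top',140,258,z)[:2])
for t,s in (((262,238),(297,190)),((140,250),(242,168))): print(tri([('top',*t),('scene',*s)]))
print('lid',atz('top',100,291,.1),atz('top',75,292,.1),'box',atz('top',135,315,.05))
print('tray corners',[atz('top',u,v,.03)[:2] for u,v in((152,290),(234,290),(190,272),(190,350))])
print('white',[atz('top',u,v,.028)[:2] for u,v in((317,265),(379,270),(350,238),(346,299))])
# knob in scene: top face & bottom
for z in (.123,.138,.153): print(proj('scene',[.4263,.2561,z]),proj('top',[.4263,.2561,z]))
T=camera_info('wrist')['cam_to_world']; ob=robot.get_obs(); print(np.array(T)[:3,3]-ob['tool_pos'])
E
```

```text
0 mesh R [0.6062 0.0545] front [0.5657 0.2187] L [0.6022 0.3708]
0.1 mesh R [0.5842 0.048 ] front [0.5466 0.2007] L [0.5804 0.342 ]
0.2 mesh R [0.5622 0.0414] front [0.5274 0.1826] L [0.5587 0.3133]
0.3 mesh R [0.5402 0.0349] front [0.5082 0.1645] L [0.537  0.2846]
(array([0.5585, 0.0374, 0.2419]), [np.float64(0.00145986129369688), np.float64(0.0014598612936970491)])
(array([0.5642, 0.3077, 0.2271]), [np.float64(0.007005159019792757), np.float64(0.007005159019792785)])
lid [0.5143 0.4431 0.1   ] [0.5198 0.5032 0.1   ] box [0.4527 0.3792 0.05  ]
tray corners [array([0.5111, 0.3383]), array([0.4838, 0.136 ]), array([0.5433, 0.2401]), array([0.3529, 0.2581])]
white [array([ 0.5182, -0.0756]), array([ 0.4846, -0.2267]), array([ 0.5749, -0.1673]), array([ 0.4245, -0.1347])]
[[216.4875 216.0639]] [[179.109  316.9761]]
[[216.0996 211.4642]] [[177.563  316.4963]]
[[215.7094 206.8277]] [[175.9814 316.0053]]
[-0.0745  0.0194  0.1795]
```

```bash
python3 - <<'E'
from h import *
crop('pics/scene0.png',180,80,250,180,3.2,'pics/s2.png')
E
```

```text
(no output)
```

View pics/s2.png

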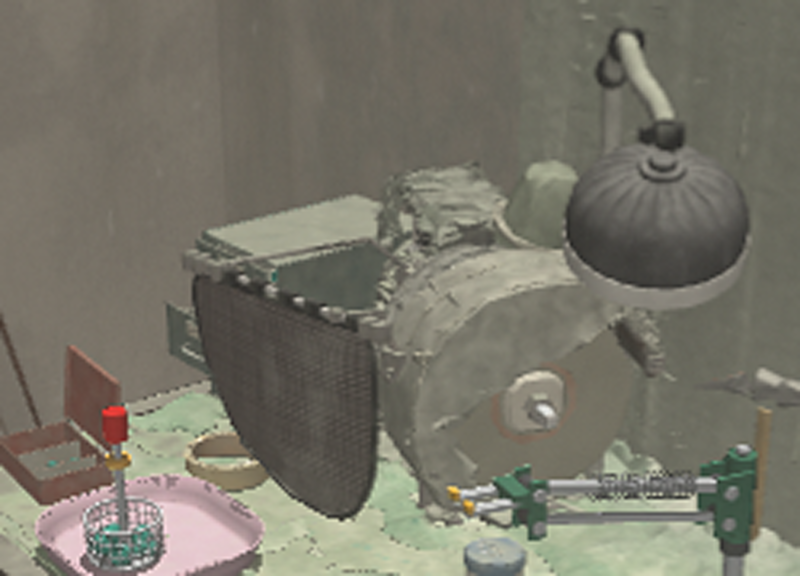

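```bash
python3 -m creep '[{"slide":[-5,-2,-9],"roll":0,"grip":0},{"slide":[-15,-5,-26],"roll":0,"grip":0},{"slide":[-29,-8,-51],"roll":0,"grip":0},{"slide":[-43,-11,-76],"roll":0,"grip":0},{"slide":[-57,-15,-101],"roll":0,"grip":0},{"slide":[-71,-15,-126],"roll":0,"grip":0},{"slide":[-85,-15,-151],"roll":0,"grip":0},{"slide":[-99,-15,-176],"roll":0,"grip":0},{"slide":[-113,-15,-201],"roll":0,"grip":0},{"slide":[-127,-15,-226],"roll":0,"grip":0},{"slide":[-141,-15,-251],"roll":0,"grip":0},{"slide":[-155,-15,-275],"roll":0,"grip":0},{"slide":[-168,-15,-297],"roll":0,"grip":0},{"slide":[-180,-15,-317],"roll":0,"grip":0},{"slide":[-190,-15,-335],"roll":0,"grip":0},{"slide":[-197,-15,-347],"roll":0,"grip":0},{"slide":[-202,-15,-356],"roll":0,"grip":0},{"slide":[-202,-15,-356],"roll":0,"grip":0}]'
python3 - <<'E'
from h import *
c=camera_info('wrist');im=snapshot('wrist');cv2.imwrite('pics/w1.png',im[:,:,::-1])
o=robot.get_obs();print(o['time'],o['tool_pos'],o['ee_rot'],o['joint_positions'],o['wrist_force'])
print(proj('wrist',[.4263,.2561,.153],c))
E
```

```text
time: 1.65
tool_pos: [0.428, 0.2543, 0.2203]
ee_rot: [-1.571, 0.001, 1.334]
wrist_force: [-0.1, 0.2, -0.2]
width: 0.0939
1.7 [0.4272 0.2553 0.2204] [-1.5703  0.0001  1.3352] [ 0.4245 -0.0319  1.4635  0.0002  1.7104 -0.9107] [-0.5188  0.4898  0.0358]
[[312.8452 248.1361]]
```

View pics/w1.png

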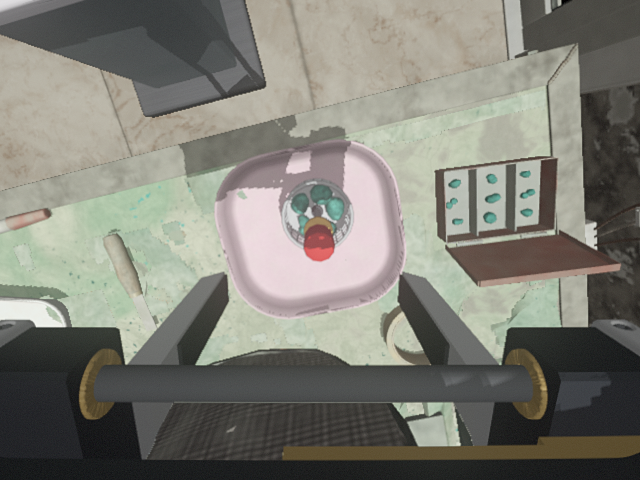

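```bash
python3 - <<'E'
from h import *
crop('pics/w1.png',270,170,100,100,6,'pics/w1c.png')
c=camera_info('wrist')
for f in [[.4263,.2561,.153],[.4263,.2561,.105],[.4263,.2561,.043]]: print(proj('wrist',f,c))
E
```

```text
[[311.7984 249.5074]]
[[311.9378 233.3351]]
[[312.0656 218.5298]]
```

View pics/w1c.png

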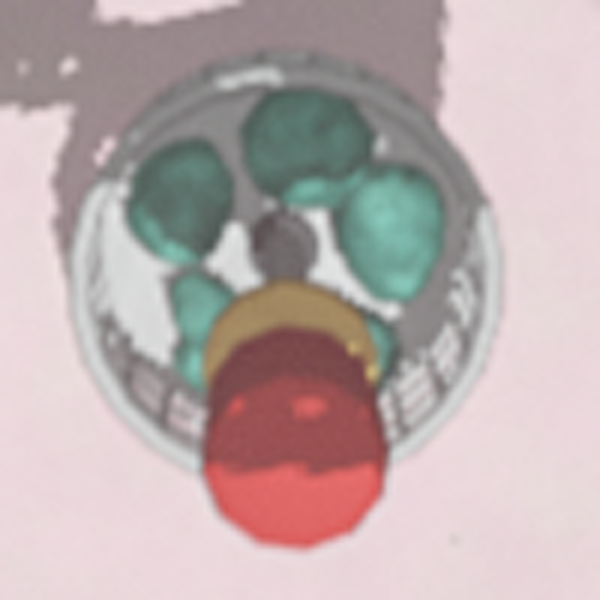

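```bash
python3 -m creep '[{"slide":[1,10,0],"roll":0,"grip":0},{"slide":[2,25,0],"roll":0,"grip":0},{"slide":[3,40,0],"roll":0,"grip":0},{"slide":[3,45,0],"roll":0,"grip":0},{"slide":[3,45,0],"roll":0,"grip":0},{"slide":[3,45,0],"roll":0,"grip":0}]'
python3 - <<'E'
from h import *
c=camera_info('wrist');im=snapshot('wrist');cv2.imwrite('pics/w2.png',im[:,:,::-1])
o=robot.get_obs();print(o['time'],o['tool_pos'],o['ee_rot'],o['wrist_force'])
R=cv2.Rodrigues(np.zeros(3))[0]
print(proj('wrist',[.4263,.2561,.153],c), 'tcp',proj('wrist',o['tool_pos'],c))
crop('pics/w2.png',200,160,240,180,3.3,'pics/w2c.png')
E
```

```text
time: 2.2
tool_pos: [0.427, 0.2594, 0.1753]
ee_rot: [-1.57, 0.0, 1.338]
wrist_force: [0.1, 0.6, -0.1]
width: 0.0941
2.25 [0.4276 0.2595 0.1761] [-1.5714 -0.0007  1.3379] [-0.8002  0.2494  0.5161]
[[305.1937 272.7317]] tcp [[310.8223 288.4027]]
```

View pics/w2c.png

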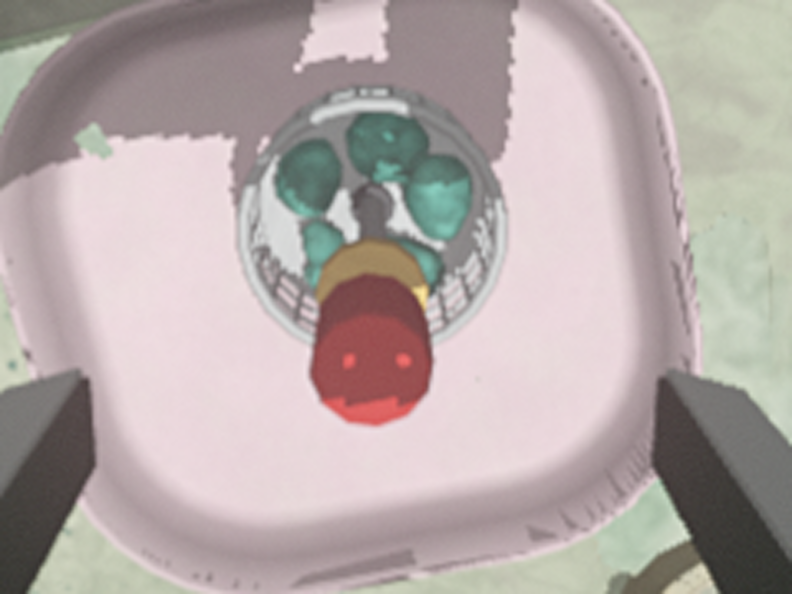

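```bash
python3 -m creep '[{"slide":[0,8,0],"roll":0,"grip":0},{"slide":[0,22,0],"roll":0,"grip":0},{"slide":[0,36,0],"roll":0,"grip":0},{"slide":[0,48,0],"roll":0,"grip":0},{"slide":[0,55,0],"roll":0,"grip":0},{"slide":[0,57,0],"roll":0,"grip":0},{"slide":[0,57,0],"roll":0,"grip":0},{"slide":[0,57,0],"roll":0,"grip":0.4},{"slide":[0,57,0],"roll":0,"grip":0.6},{"slide":[0,57,0],"roll":0,"grip":0.75},{"slide":[0,57,0],"roll":0,"grip":0.9},{"slide":[0,57,0],"roll":0,"grip":1},{"slide":[0,57,0],"roll":0,"grip":1},{"slide":[0,57,0],"roll":0,"grip":1},{"slide":[0,57,0],"roll":0,"grip":1}]'
python3 - <<'E'
from h import *
im=snapshot('wrist');cv2.imwrite('pics/w3.png',im[:,:,::-1])
o=robot.get_obs();print(o['time'],o['tool_pos'],o['ee_rot'],o['wrist_force'],o['wrist_torque'],o['width'])
E
```

```text
time: 3.5
tool_pos: [0.4276, 0.259, 0.1185]
ee_rot: [-1.571, -0.0, 1.337]
wrist_force: [0.6, 0.4, -0.2]
width: 0.0438
3.55 [0.4276 0.259  0.1185] [-1.5708 -0.0001  1.337 ] [-0.234   0.0603  0.4997] [ 0.0255 -0.0168  0.0239] 0.04016846012393954
```

View pics/w3.png

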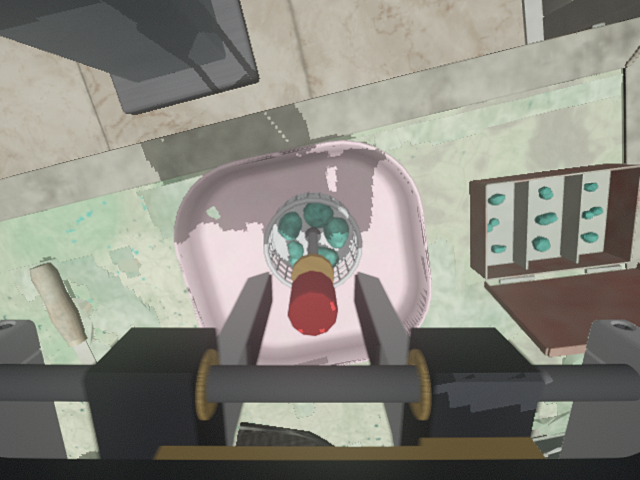

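The knob is between the fingers (knob about (313,300), fingers at (268,285)–(365,285)), still closing at 40 mm. Keep closing.

```bash
python3 -m creep '[{"slide":[0,0,0],"roll":0,"grip":1},{"slide":[0,0,0],"roll":0,"grip":1},{"slide":[0,0,0],"roll":0,"grip":1},{"slide":[0,0,0],"roll":0,"grip":1},{"slide":[0,0,0],"roll":0,"grip":1},{"slide":[0,0,0],"roll":0,"grip":1}]'
python3 - <<'E'
from h import *
for i in range(1):
    o=robot.get_obs();print(o['time'],o['tool_pos'],o['wrist_force'],o['wrist_torque'],o['width'])
E
```

```text
time: 4.05
tool_pos: [0.4276, 0.2588, 0.1184]
ee_rot: [-1.571, 0.0, 1.337]
wrist_force: [-0.7, -1.2, 0.1]
width: 0.0235
4.05 [0.4276 0.2588 0.1184] [-0.7101 -1.217   0.1025] [-0.1983  0.0233 -0.0268] 0.023474580883215423
```

```bash
python3 -m creep '[{"slide":[0,0,0],"roll":0,"grip":1},{"slide":[0,-1,0],"roll":0,"grip":1},{"slide":[0,-3,0],"roll":0,"grip":1},{"slide":[0,-6,0],"roll":0,"grip":1},{"slide":[0,-10,0],"roll":0,"grip":1},{"slide":[0,-16,0],"roll":0,"grip":1},{"slide":[0,-24,0],"roll":0,"grip":1},{"slide":[0,-34,0],"roll":0,"grip":1},{"slide":[0,-46,0],"roll":0,"grip":1},{"slide":[0,-58,0],"roll":0,"grip":1},{"slide":[0,-70,0],"roll":0,"grip":1},{"slide":[0,-82,0],"roll":0,"grip":1},{"slide":[0,-94,0],"roll":0,"grip":1},{"slide":[0,-106,0],"roll":0,"grip":1},{"slide":[0,-117,0],"roll":0,"grip":1},{"slide":[0,-125,0],"roll":0,"grip":1},{"slide":[0,-130,0],"roll":0,"grip":1},{"slide":[0,-132,0],"roll":0,"grip":1},{"slide":[0,-132,0],"roll":0,"grip":1},{"slide":[0,-132,0],"roll":0,"grip":1}]'
python3 - <<'E'
from h import *
im=snapshot('wrist');cv2.imwrite('pics/w4.png',im[:,:,::-1])
for n in('top','scene'):cv2.imwrite(f'pics/{n}1.png',snapshot(n)[:,:,::-1])
o=robot.get_obs();print(o['time'],o['tool_pos'],o['ee_rot'],o['wrist_force'],o['wrist_torque'],o['width'])
crop('pics/scene1.png',120,110,200,150,4,'pics/s3.png')
E
```

```text
time: 5.72
tool_pos: [0.4274, 0.2589, 0.2498]
ee_rot: [-1.57, 0.001, 1.337]
wrist_force: [-0.1, 0.1, -9.4]
width: 0.0233
5.8667 [0.4273 0.2588 0.2495] [-1.5694  0.001   1.337 ] [-0.4899  0.2904 -8.2333] [ 0.0093  0.0031 -0.0473] 0.023591263178007894
```

View pics/w4.png

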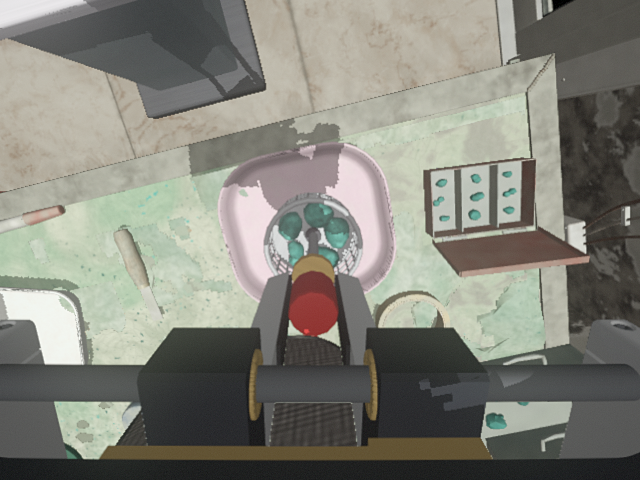

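View pics/s3.png

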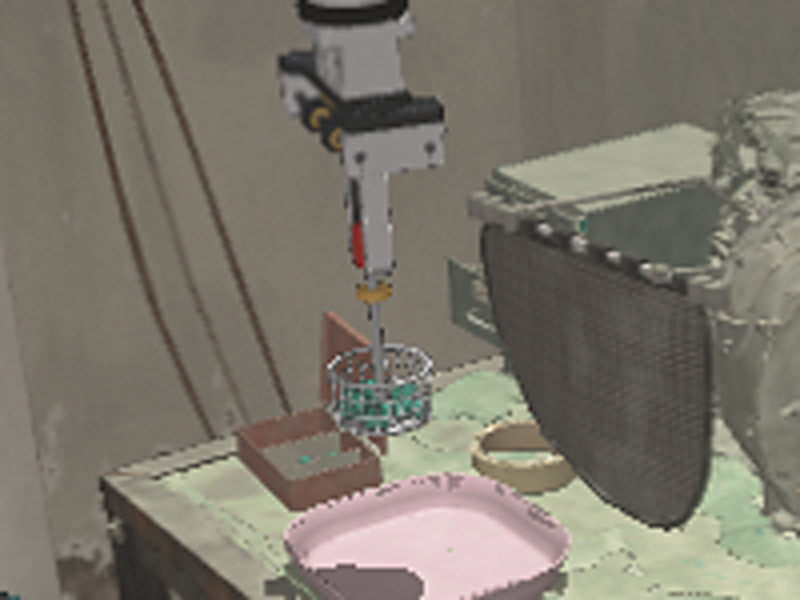

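```bash
python3 -m creep '[{"slide":[-4,0,-1],"roll":0,"grip":1},{"slide":[-14,0,-3],"roll":0,"grip":1},{"slide":[-30,0,-7],"roll":0,"grip":1},{"slide":[-52,0,-12],"roll":0,"grip":1},{"slide":[-78,0,-19],"roll":0,"grip":1},{"slide":[-106,0,-25],"roll":0,"grip":1},{"slide":[-134,0,-32],"roll":0,"grip":1},{"slide":[-162,0,-39],"roll":0,"grip":1},{"slide":[-190,0,-45],"roll":0,"grip":1},{"slide":[-218,0,-52],"roll":0,"grip":1},{"slide":[-246,0,-59],"roll":0,"grip":1},{"slide":[-274,0,-65],"roll":0,"grip":1},{"slide":[-300,0,-71],"roll":0,"grip":1},{"slide":[-324,0,-77],"roll":0,"grip":1},{"slide":[-344,0,-82],"roll":0,"grip":1},{"slide":[-360,0,-86],"roll":0,"grip":1},{"slide":[-374,0,-89],"roll":0,"grip":1},{"slide":[-385,0,-92],"roll":0,"grip":1},{"slide":[-393,0,-94],"roll":0,"grip":1},{"slide":[-400,0,-95],"roll":0,"grip":1}]'
python3 -m creep '[{"slide":[0,0,0],"roll":0,"grip":1},{"slide":[0,0,0],"roll":0,"grip":1},{"slide":[0,0,0],"roll":0,"grip":1},{"slide":[0,0,0],"roll":0,"grip":1},{"slide":[0,0,0],"roll":0,"grip":1},{"slide":[0,0,0],"roll":0,"grip":1}]'
python3 - <<'E'
from h import *
o=robot.get_obs();print(o['time'],o['tool_pos'],o['ee_rot'],o['joint_positions'],o['wrist_force'],o['wrist_torque'],o['width'])
for n in('wrist','top','scene'):cv2.imwrite(f'pics/{n}2.png',snapshot(n)[:,:,::-1])
crop('pics/scene2.png',260,160,180,130,4.4,'pics/s4.png')
crop('pics/top2.png',310,170,110,130,4.5,'pics/t4.png')
E
```

```text
time: 7.53
tool_pos: [0.4271, -0.1529, 0.2504]
ee_rot: [-1.571, -0.0, 1.336]
wrist_force: [0.3, -0.1, -8.2]
width: 0.0236
time: 8.03
tool_pos: [0.4275, -0.1517, 0.2505]
ee_rot: [-1.571, -0.0, 1.338]
wrist_force: [-0.1, -0.7, -9.0]
width: 0.0235
8.0333 [ 0.4275 -0.1517  0.2505] [-1.5709 -0.0002  1.3379] [-0.4662 -0.1337  1.4987  0.0002  1.7765 -1.8041] [-0.0839 -0.6637 -8.9684] [ 0.0037  0.002  -0.0393] 0.023545796112512354
```

View pics/s4.png

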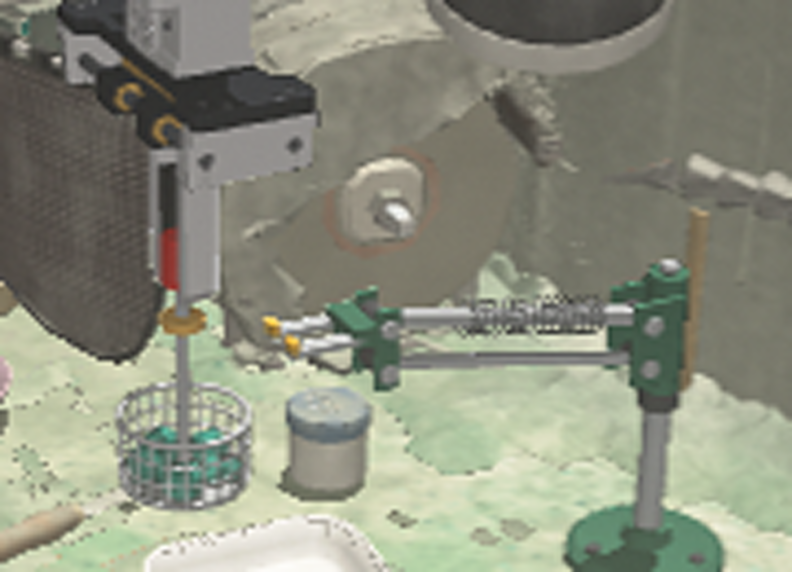

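View pics/t4.png

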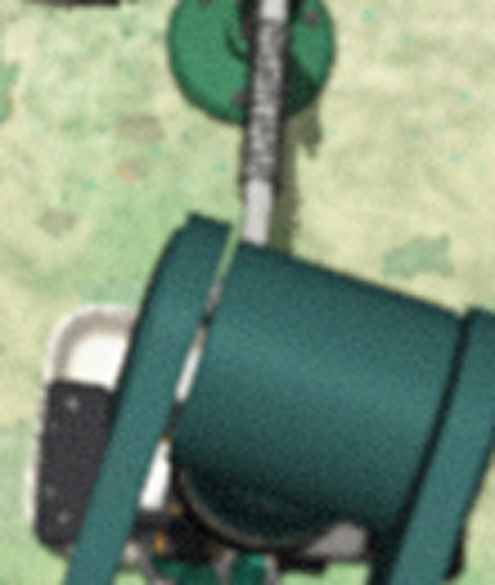

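View pics/wrist2.png

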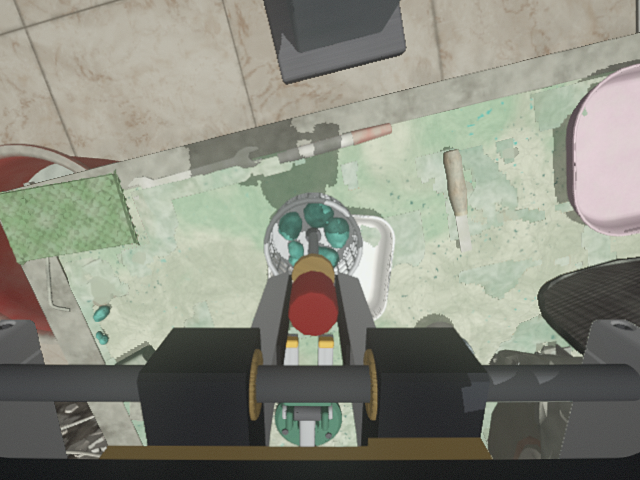

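```bash
python3 - <<'E'
from h import *
crop('pics/wrist2.png',255,240,120,110,6,'pics/w5.png')
crop('pics/wrist2.png',255,335,120,120,5,'pics/w6.png')
E
```

```text
(no output)
```

View pics/w5.png

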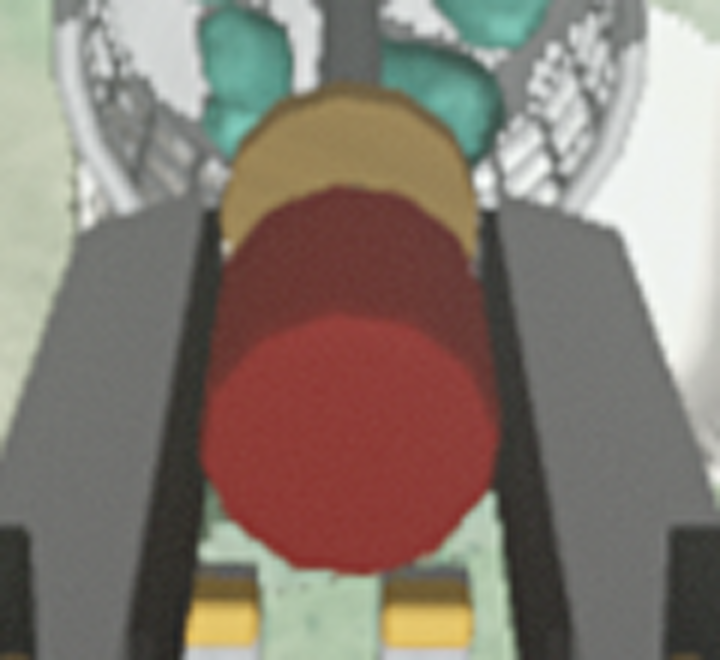

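View pics/w6.png

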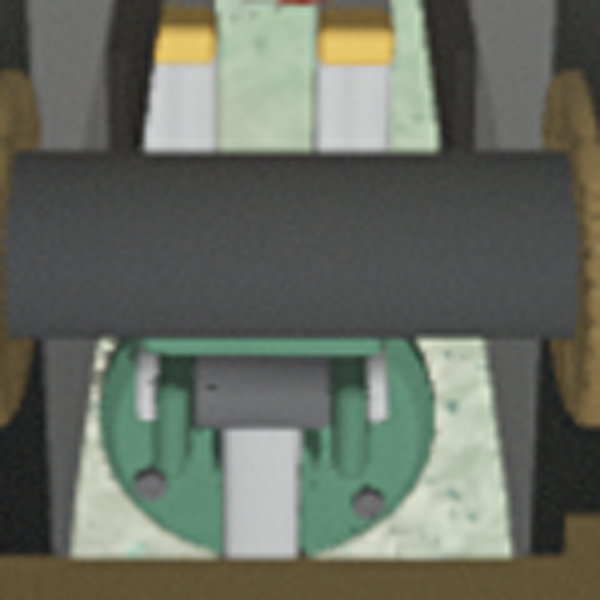

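```bash
python3 - <<'E'
from h import *
c=camera_info('wrist');o=robot.get_obs()
from scipy.spatial.transform import Rotation as Ro
R=Ro.from_euler('xyz',o['ee_rot']).as_matrix();p=o['tool_pos'];print(p)
f=lambda u,v,z:(R.T@(atz('wrist',u,v,z,c)-p))*1e3
g=lambda x,y,s,x0,y0:((x+.5)/s-.5+x0,(y+.5)/s-.5+y0)
print('knob top',f(*g(350,443,6,255,240),.2505+.0345))
print('collar',f(*g(349,212,6,255,240),.2505-.0135))
for nm,q,z in (('lipL in front',g(260,600,6,255,240),.216),('lipR in',g(383,600,6,255,240),.216),('lipR out',g(473,600,6,255,240),.216),
 ('slotL far',g(218,145,5,255,335),.211),('slotR far',g(316,145,5,255,335),.211),('hub',g(261.5,395,5,255,335),.216),('white mid',g(262.5,380,5,255,335),.206),('beam end',g(263,545,5,255,335),.200)):
    print(nm,q,f(*q,z))
# predicted from top cams
for q in ([.5004,-.1738,.211],[.729,-.233,.211],[.482,-.169,.216]): print((R.T@(np.array(q)-p))*1e3)
E
```

```text
[ 0.4274 -0.1519  0.2505]
knob top [  1.3229 -34.4881   1.7999]
collar [ 1.2552 13.5118  1.9512]
lipL in front (297.9166666666667, 339.5833333333333) [ -9.0462  34.5182 -53.9008]
lipR in (318.4166666666667, 339.5833333333333) [  5.1143  34.52   -53.9179]
lipR out (333.4166666666667, 339.5833333333333) [ 15.4768  34.5212 -53.9348]
slotL far (298.2, 363.6) [ -9.331   39.5213 -76.5439]
slotR far (317.8, 363.6) [  4.8241  39.523  -76.5611]
hub (306.9, 413.6) [  -3.1905   34.5274 -115.7362]
white mid (307.1, 410.6) [  -3.2301   44.5283 -121.9378]
beam end (307.2, 443.6) [  -3.4507   50.5335 -159.8926]
[ -4.4303  39.5218 -76.0354]
[  -9.1687   39.5537 -312.1289]
[ -4.0143  34.5193 -57.0248]
```

```bash
python3 -m creep '[{"slide":[-1,2,-2],"roll":0.3,"grip":1},{"slide":[-2,4,-6],"roll":0.6,"grip":1},{"slide":[-3,6,-12],"roll":1,"grip":1},{"slide":[-3.6,8,-18],"roll":1,"grip":1},{"slide":[-3.6,8,-24],"roll":1,"grip":1},{"slide":[-3.6,8,-30],"roll":1,"grip":1},{"slide":[-3.6,8,-35],"roll":1,"grip":1},{"slide":[-3.6,8,-38],"roll":1,"grip":1},{"slide":[-3.6,8,-40],"roll":1,"grip":1},{"slide":[-3.6,8,-40],"roll":1,"grip":1},{"slide":[-3.6,8,-40],"roll":1,"grip":1},{"slide":[-3.6,8,-40],"roll":1,"grip":1}]'
python3 - <<'E'
from h import *
o=robot.get_obs();print(o['time'],o['tool_pos'],o['ee_rot'],o['wrist_force'],o['wrist_torque'],o['width'])
for n in('wrist','scene'):cv2.imwrite(f'pics/{n}3.png',snapshot(n)[:,:,::-1])
crop('pics/scene3.png',280,160,120,90,6,'pics/s5.png')
crop('pics/wrist3.png',255,235,120,130,4.6,'pics/w7.png')
E
```

```text
time: 9.18
tool_pos: [0.4653, -0.1648, 0.2425]
ee_rot: [-1.571, -0.0, 1.32]
wrist_force: [0.5, 0.1, -8.3]
width: 0.0233
9.1833 [ 0.4653 -0.1648  0.2425] [-1.5706 -0.0001  1.3196] [ 0.4858  0.112  -8.2698] [ 0.0114 -0.0383 -0.0015] 0.023281885624095666
```

View pics/s5.png

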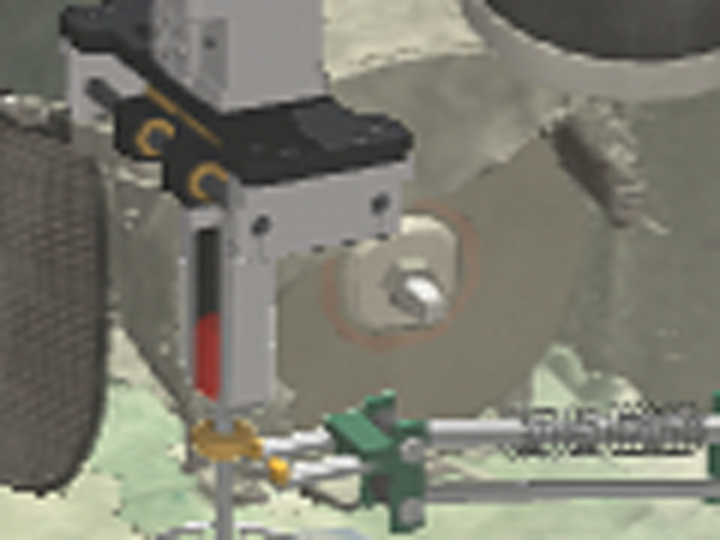

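View pics/w7.png

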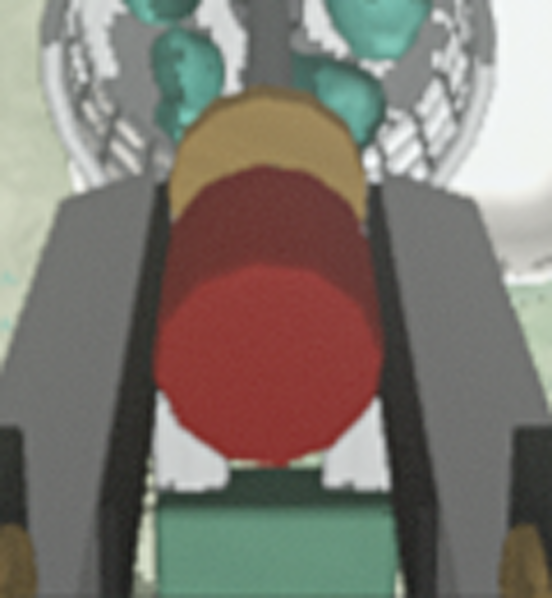

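```bash
python3 -m creep '[{"slide":[0.5,0,-2],"roll":0,"grip":1},{"slide":[0.9,0,-5],"roll":0,"grip":1},{"slide":[0.9,0,-8],"roll":0,"grip":1},{"slide":[0.9,0,-11],"roll":0,"grip":1},{"slide":[0.9,0,-14],"roll":0,"grip":1},{"slide":[0.9,0,-17],"roll":0,"grip":1},{"slide":[0.9,0,-20],"roll":0,"grip":1},{"slide":[0.9,0,-23],"roll":0,"grip":1},{"slide":[0.9,0,-26],"roll":0,"grip":1},{"slide":[0.9,0,-29],"roll":0,"grip":1},{"slide":[0.9,0,-32],"roll":0,"grip":1},{"slide":[0.9,0,-34.5],"roll":0,"grip":1},{"slide":[0.9,0,-36.5],"roll":0,"grip":1},{"slide":[0.9,0,-37],"roll":0,"grip":1},{"slide":[0.9,0,-37],"roll":0,"grip":1},{"slide":[0.9,0,-37],"roll":0,"grip":1}]'
python3 - <<'E'
from h import *
o=robot.get_obs();print(o['time'],o['tool_pos'],o['ee_rot'],o['wrist_force'],o['wrist_torque'],o['width'])
for n in('wrist','scene'):cv2.imwrite(f'pics/{n}4.png',snapshot(n)[:,:,::-1])
crop('pics/scene4.png',300,195,100,75,8,'pics/s6.png')
crop('pics/wrist4.png',255,235,120,130,4.6,'pics/w8.png')
E
```

```text
time: 10.62
tool_pos: [0.5014, -0.1732, 0.2425]
ee_rot: [-1.571, -0.0, 1.32]
wrist_force: [-0.4, -0.1, -9.7]
width: 0.0235
10.6167 [ 0.5014 -0.1732  0.2425] [-1.5705 -0.0001  1.3196] [-0.3854 -0.0843 -9.6814] [ 0.0326 -0.0376  0.0676] 0.0235445622817423
```

View pics/s6.png

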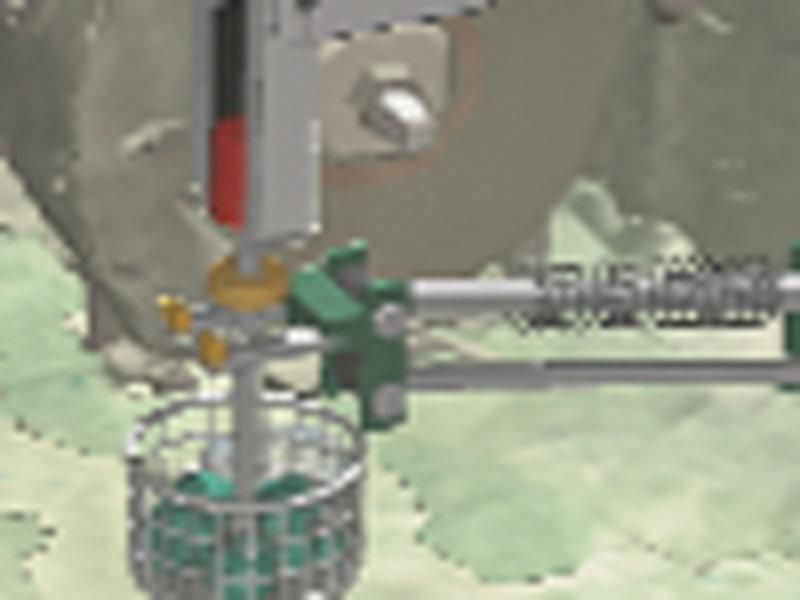

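View pics/w8.png

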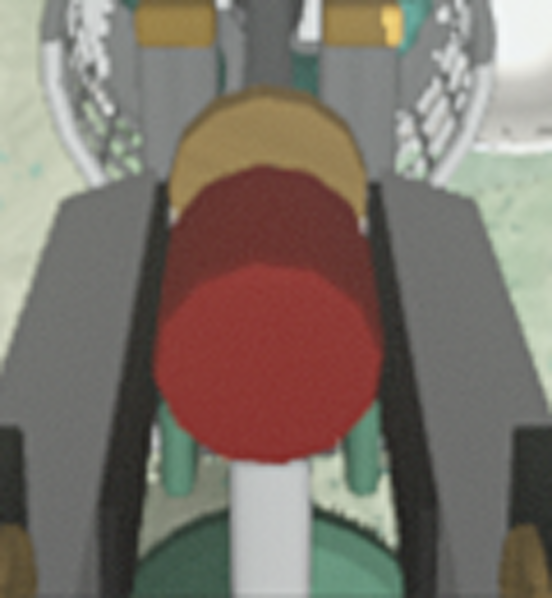

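```bash
python3 - <<'E'
from h import *
c=camera_info('wrist');o=robot.get_obs()
from scipy.spatial.transform import Rotation as Ro
R=Ro.from_euler('xyz',o['ee_rot']).as_matrix();p=o['tool_pos']
f=lambda u,v,z:(R.T@(atz('wrist',u,v,z,c)-p))*1e3
g=lambda x,y:((x+.5)/4.6-.5+255,(y+.5)/4.6-.5+235)
zc=p[2]-.0205
print('collar front top edge',f(*g(268,86),zc+.007),'knob c',f(*g(270,362),p[2]+.0345))
for dz in(-.002,0):
  print('lip top back edge',f(*g(178,45),.216+dz),f(*g(362,45),.216+dz),'front?',f(*g(178,12),.216+dz),f(*g(178,5),.216+dz))
crop('pics/wrist4.png',275,215,80,60,10,'pics/w9.png')
E
```

```text
collar front top edge [ 1.3232 13.5014 15.3084] knob c [  1.4853 -34.4997   1.8482]
lip top back edge [-10.8022  28.5058  16.3258] [14.0052 28.5086 16.2967] front? [-10.7291  28.5061  20.9333] [-10.7138  28.5062  21.904 ]
lip top back edge [-10.6859  26.5058  16.909 ] [13.883  26.5086 16.8801] front? [-10.6136  26.5062  21.4722] [-10.5983  26.5063  22.4335]
```

View pics/w9.png

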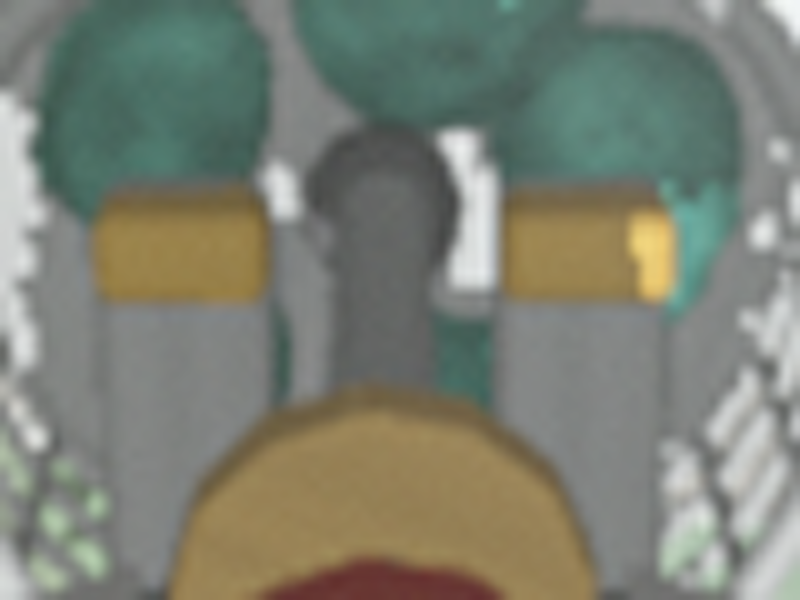

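```bash
python3 -m creep '[{"slide":[0,0,-0.5],"roll":0,"grip":1},{"slide":[0,1,-0.5],"roll":0,"grip":1},{"slide":[0,2,-0.5],"roll":0,"grip":1},{"slide":[0,3,-0.5],"roll":0,"grip":1},{"slide":[0,4,-0.5],"roll":0,"grip":1},{"slide":[0,5,-0.5],"roll":0,"grip":1},{"slide":[0,6,-0.5],"roll":0,"grip":1},{"slide":[0,7,-0.5],"roll":0,"grip":1},{"slide":[0,7.5,-0.5],"roll":0,"grip":1},{"slide":[0,8,-0.5],"roll":0,"grip":1},{"slide":[0,8.5,-0.5],"roll":0,"grip":1},{"slide":[0,9,-0.5],"roll":0,"grip":1},{"slide":[0,9,-0.5],"roll":0,"grip":1},{"slide":[0,9,-0.5],"roll":0,"grip":1}]'
python3 - <<'E'
from h import *
o=robot.get_obs();print(o['time'],o['tool_pos'],o['wrist_force'],o['wrist_torque'],o['width'])
for n in('wrist','scene'):cv2.imwrite(f'pics/{n}5.png',snapshot(n)[:,:,::-1])
crop('pics/scene5.png',300,195,100,75,8,'pics/s7.png')
crop('pics/wrist5.png',275,215,80,60,10,'pics/w10.png')
E
```

```text
time: 11.88
tool_pos: [0.502, -0.1734, 0.2335]
ee_rot: [-1.571, -0.0, 1.32]
wrist_force: [0.4, -0.6, -9.1]
width: 0.0237
11.8833 [ 0.502  -0.1734  0.2335] [ 0.3731 -0.5615 -9.1479] [-0.0191 -0.0094 -0.0267] 0.02370137884552663
```

View pics/s7.png

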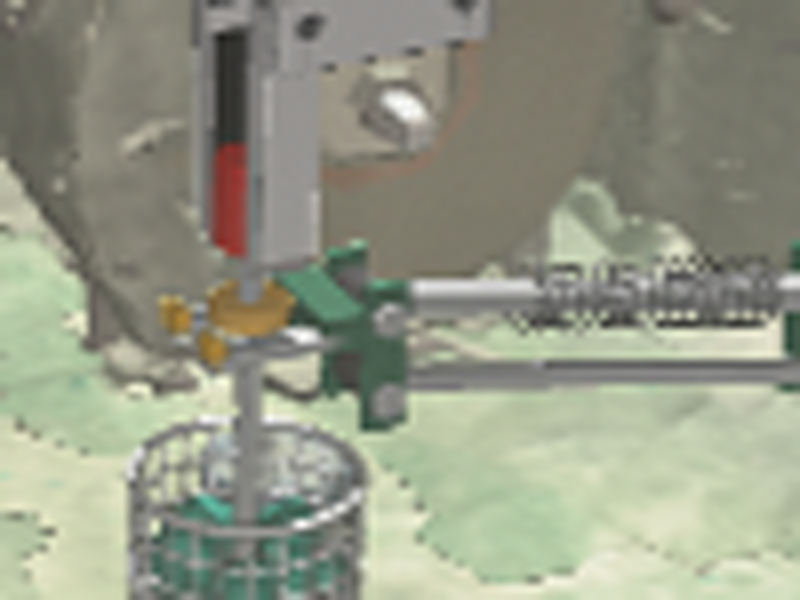

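View pics/w10.png

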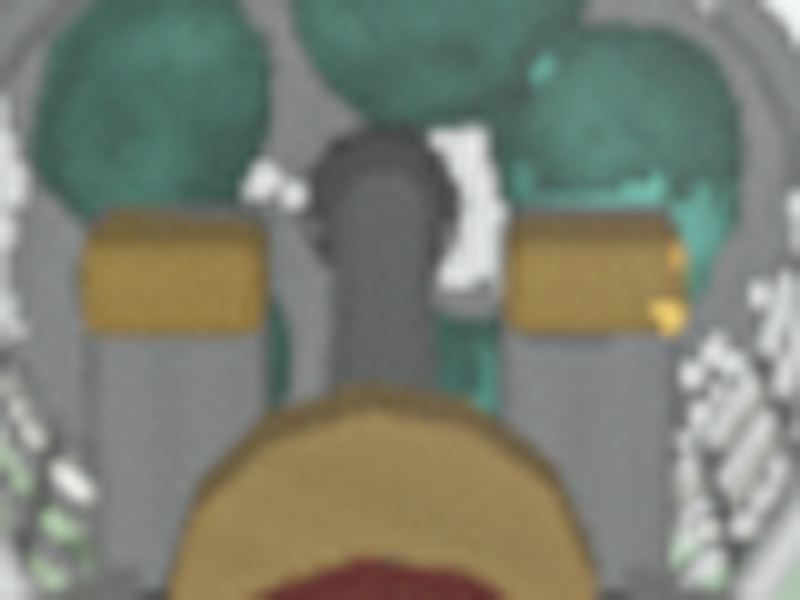

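```bash
python3 - <<'E'
from h import *
c=camera_info('wrist');o=robot.get_obs()
from scipy.spatial.transform import Rotation as Ro
R=Ro.from_euler('xyz',o['ee_rot']).as_matrix();p=o['tool_pos']
f=lambda u,v,z:(R.T@(atz('wrist',u,v,z,c)-p))*1e3
g=lambda x,y:((x+.5)/10-.5+275,(y+.5)/10-.5+215)
zc=p[2]-.0205
print(zc,'collar front top edge',f(*g(380,402),zc+.007),'bottom',f(*g(380,386),zc))
for z in(.214,.216):
  print('lip top back edge',f(*g(178,333),z),f(*g(595,333),z),'front',f(*g(178,235),z))
E
```

```text
0.21300335902661308 collar front top edge [ 1.1709 13.4985 14.4482] bottom [ 1.1668 20.4986 13.1887]
lip top back edge [-10.848   19.5007  16.8274] [13.9652 19.5025 16.8   ] front [-10.7481  19.5     22.8706]
lip top back edge [-10.7257  17.5006  17.4321] [13.8381 17.5024 17.4049] front [-10.6269  17.4999  23.4146]
```

```bash
python3 -m creep '[{"slide":[0,0.5,0],"roll":0,"grip":1},{"slide":[0,1,0],"roll":0,"grip":1},{"slide":[0,1.5,0],"roll":0,"grip":1},{"slide":[0,2,0],"roll":0,"grip":1},{"slide":[0,2.5,0.1],"roll":0,"grip":1},{"slide":[0,3,0.2],"roll":0,"grip":1},{"slide":[0,3.5,0.3],"roll":0,"grip":1},{"slide":[0,4,0.4],"roll":0,"grip":1},{"slide":[0,4.5,0.5],"roll":0,"grip":1},{"slide":[0,5,0.6],"roll":0,"grip":1},{"slide":[0,5.5,0.7],"roll":0,"grip":1},{"slide":[0,6,0.8],"roll":0,"grip":1}]'
python3 - <<'E'
from h import *
o=robot.get_obs();print(o['time'],o['tool_pos'],o['wrist_force'],o['wrist_torque'],o['width'])
for n in('scene',):cv2.imwrite(f'pics/{n}6.png',snapshot(n)[:,:,::-1])
crop('pics/scene6.png',300,195,100,75,8,'pics/s8.png')
E
```

```text
time: 12.98
tool_pos: [0.5012, -0.1732, 0.2275]
ee_rot: [-1.571, -0.0, 1.319]
wrist_force: [-0.8, -0.1, -7.1]
width: 0.0235
12.9833 [ 0.5012 -0.1732  0.2275] [-0.8203 -0.107  -7.1123] [-0.0156  0.024  -0.0511] 0.023504201431151266
```

View pics/s8.png

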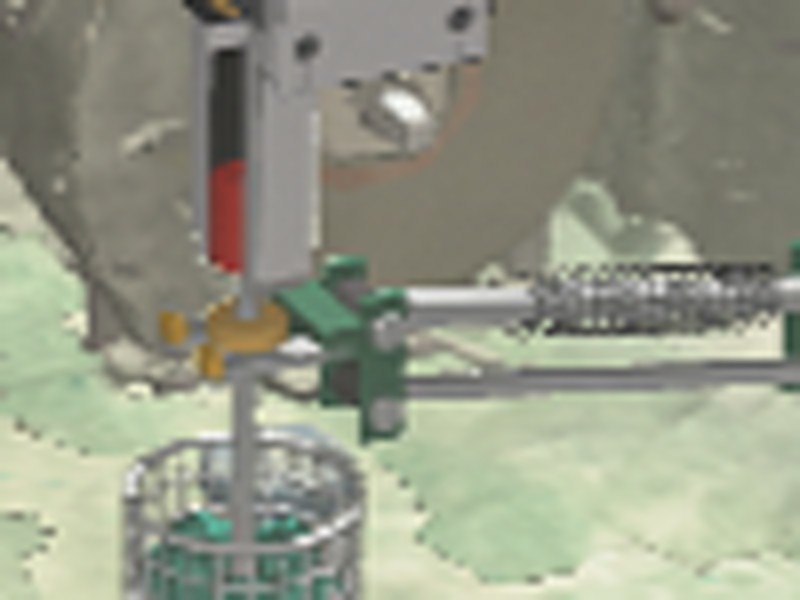

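```bash
python3 -m creep '[{"slide":[0,1,0.2],"roll":0,"grip":1},{"slide":[0,2,0.3],"roll":0,"grip":1},{"slide":[0,3,0.5],"roll":0,"grip":1},{"slide":[0,4,0.6],"roll":0,"grip":1},{"slide":[0,5,0.8],"roll":0,"grip":1},{"slide":[0,6,0.9],"roll":0,"grip":1},{"slide":[0,7,1.1],"roll":0,"grip":1},{"slide":[0,8,1.2],"roll":0,"grip":1},{"slide":[0,9,1.3],"roll":0,"grip":1},{"slide":[0,10,1.5],"roll":0,"grip":1},{"slide":[0,11,1.6],"roll":0,"grip":1},{"slide":[0,12,1.7],"roll":0,"grip":1},{"slide":[0,13,1.8],"roll":0,"grip":1},{"slide":[0,14,1.9],"roll":0,"grip":1},{"slide":[0,15,2.0],"roll":0,"grip":1},{"slide":[0,16,2.1],"roll":0,"grip":1},{"slide":[0,17,2.2],"roll":0,"grip":1},{"slide":[0,18,2.3],"roll":0,"grip":1},{"slide":[0,19,2.3],"roll":0,"grip":1},{"slide":[0,20,2.4],"roll":0,"grip":1}]'
python3 - <<'E'
from h import *
o=robot.get_obs();print(o['time'],o['tool_pos'],o['wrist_force'],o['wrist_torque'],o['width'])
for n in('wrist','scene',):cv2.imwrite(f'pics/{n}7.png',snapshot(n)[:,:,::-1])
crop('pics/scene7.png',300,195,100,75,8,'pics/s9.png')
crop('pics/wrist7.png',275,215,80,60,10,'pics/w11.png')
E
```

```text
time: 14.7
tool_pos: [0.4989, -0.1726, 0.2075]
ee_rot: [-1.571, -0.0, 1.32]
wrist_force: [-1.0, 1.1, -4.6]
width: 0.0235
14.7 [ 0.4989 -0.1726  0.2075] [-0.9808  1.1263 -4.6284] [0.0304 0.1741 0.0387] 0.02348416416682533
```

View pics/s9.png

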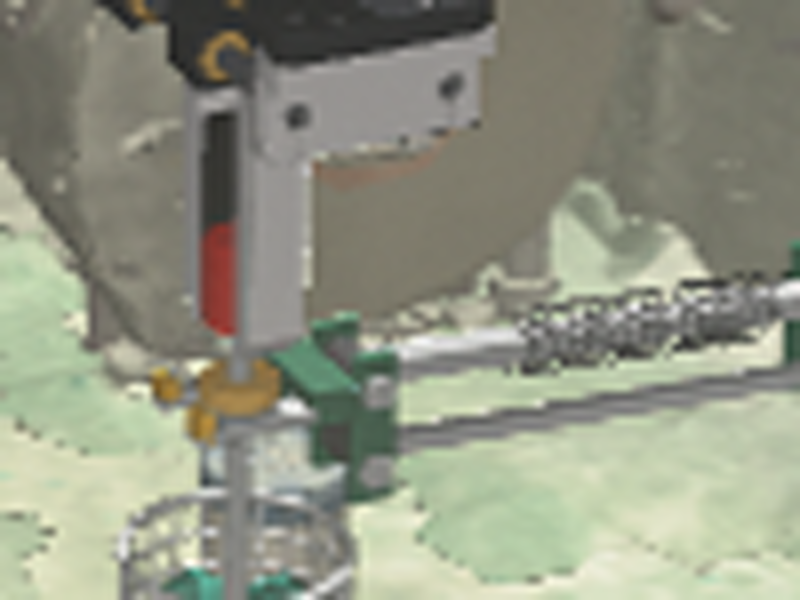

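View pics/w11.png

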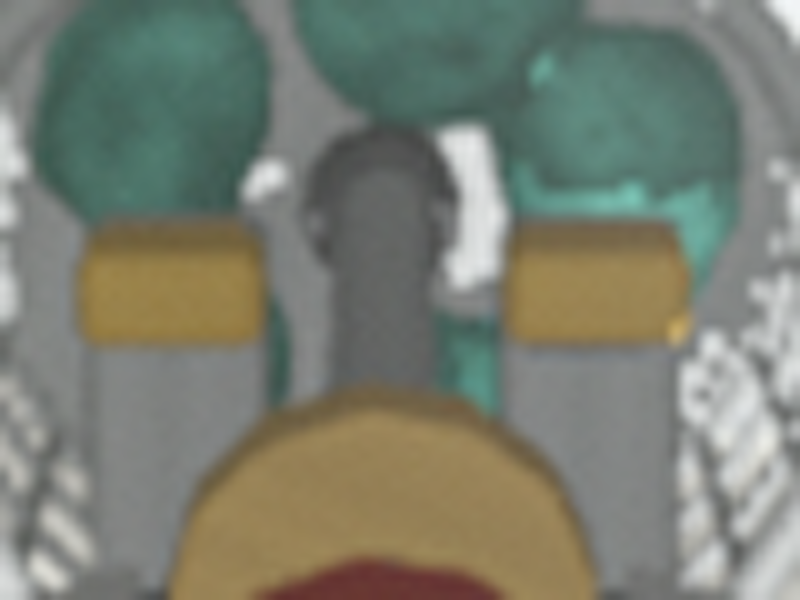

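```bash
python3 -m creep '[{"slide":[0,1,0.1],"roll":0,"grip":1},{"slide":[0,2,0.1],"roll":0,"grip":1},{"slide":[0,3,0.1],"roll":0,"grip":1},{"slide":[0,4,0.2],"roll":0,"grip":1},{"slide":[0,5,0.2],"roll":0,"grip":1},{"slide":[0,6,0.3],"roll":0,"grip":1},{"slide":[0,7,0.3],"roll":0,"grip":1},{"slide":[0,8,0.3],"roll":0,"grip":1},{"slide":[0,9,0.4],"roll":0,"grip":1},{"slide":[0,10,0.4],"roll":0,"grip":1},{"slide":[0,11,0.4],"roll":0,"grip":1},{"slide":[0,12,0.4],"roll":0,"grip":1},{"slide":[0,13,0.4],"roll":0,"grip":1},{"slide":[0,14,0.4],"roll":0,"grip":1},{"slide":[0,15,0.4],"roll":0,"grip":1},{"slide":[0,16,0.3],"roll":0,"grip":1},{"slide":[0,17,0.3],"roll":0,"grip":1},{"slide":[0,18,0.3],"roll":0,"grip":1},{"slide":[0,19,0.2],"roll":0,"grip":1},{"slide":[0,20,0.2],"roll":0,"grip":1}]'
python3 -m creep '[{"slide":[0,0,0],"roll":0,"grip":1},{"slide":[0,0,0],"roll":0,"grip":1},{"slide":[0,0,0],"roll":0,"grip":1}]'
```

```text
time: 16.47
tool_pos: [0.4987, -0.1725, 0.1875]
ee_rot: [-1.571, -0.0, 1.32]
wrist_force: [-2.1, -0.1, -2.3]
width: 0.0239
time: 16.72
tool_pos: [0.4987, -0.1725, 0.1875]
ee_rot: [-1.571, -0.0, 1.32]
wrist_force: [-0.7, -0.2, -2.2]
width: 0.0233
```

```bash
python3 -m creep '[{"slide":[0,1,0],"roll":0,"grip":1},{"slide":[0,2,-0.1],"roll":0,"grip":1},{"slide":[0,3,-0.2],"roll":0,"grip":1},{"slide":[0,4,-0.2],"roll":0,"grip":1},{"slide":[0,5,-0.3],"roll":0,"grip":1},{"slide":[0,6,-0.4],"roll":0,"grip":1},{"slide":[0,7,-0.5],"roll":0,"grip":1},{"slide":[0,8,-0.5],"roll":0,"grip":1},{"slide":[0,9,-0.6],"roll":0,"grip":1},{"slide":[0,10,-0.7],"roll":0,"grip":1},{"slide":[0,11,-0.8],"roll":0,"grip":1},{"slide":[0,12,-0.9],"roll":0,"grip":1},{"slide":[0,12,-0.9],"roll":0,"grip":1},{"slide":[0,12,-0.9],"roll":0,"grip":1}]'
for i in 1 2 3; do python3 -m creep '[{"slide":[0,0,0],"roll":0,"grip":1}]' | grep force; done
python3 - <<'E'
from h import *
for n in('wrist','scene',):cv2.imwrite(f'pics/{n}8.png',snapshot(n)[:,:,::-1])
crop('pics/scene8.png',300,195,100,75,8,'pics/s10.png')
crop('pics/wrist8.png',275,215,80,60,10,'pics/w12.png')
E
```

```text
time: 17.88
tool_pos: [0.4996, -0.1728, 0.1755]
ee_rot: [-1.571, -0.0, 1.32]
wrist_force: [-1.3, -0.4, -1.7]
width: 0.0236
wrist_force: [-2.8, -0.8, -1.8]
wrist_force: [-1.1, 0.2, -0.9]
wrist_force: [-0.6, 0.1, -1.6]
```

View pics/s10.png

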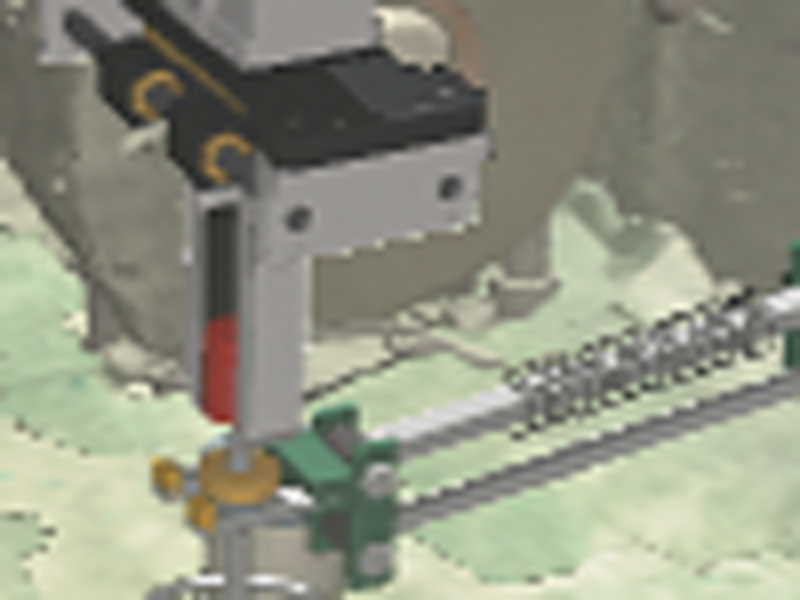

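View pics/w12.png

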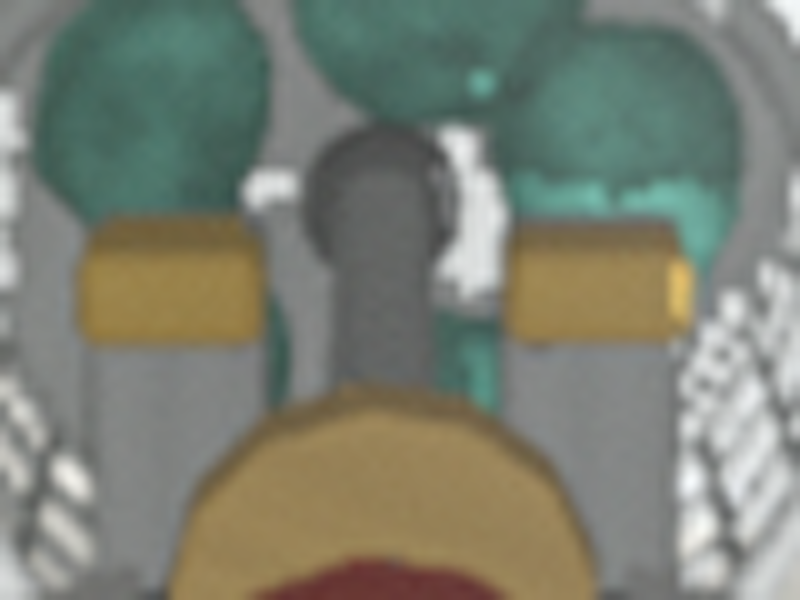

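```bash
python3 -m creep '[{"slide":[0,0.7,-0.1],"roll":0,"grip":1},{"slide":[0,1.4,-0.2],"roll":0,"grip":1},{"slide":[0,2.1,-0.3],"roll":0,"grip":1},{"slide":[0,2.8,-0.4],"roll":0,"grip":1},{"slide":[0,3.5,-0.4],"roll":0,"grip":1},{"slide":[0,4.2,-0.5],"roll":0,"grip":1},{"slide":[0,4.9,-0.6],"roll":0,"grip":1},{"slide":[0,5.6,-0.7],"roll":0,"grip":1},{"slide":[0,6.3,-0.8],"roll":0,"grip":1},{"slide":[0,7,-1],"roll":0,"grip":1},{"slide":[0,7.5,-1],"roll":0,"grip":1},{"slide":[0,8,-1.1],"roll":0,"grip":1},{"slide":[0,8,-1.1],"roll":0,"grip":1}]'
for i in 1 2 3 4 5 6; do python3 -m creep '[{"slide":[0,0,0],"roll":0,"grip":1}]' | grep force; done
```

```text
time: 19.32
tool_pos: [0.5007, -0.173, 0.1674]
ee_rot: [-1.571, -0.0, 1.32]
wrist_force: [-1.2, 0.1, -1.1]
width: 0.0235
wrist_force: [-1.4, 0.8, -0.5]
wrist_force: [-0.6, 0.6, 0.6]
wrist_force: [-1.0, 0.6, -1.4]
wrist_force: [-1.8, -0.1, -0.6]
wrist_force: [-0.4, 0.9, -0.9]
wrist_force: [-2.2, 0.7, -0.4]
```

```bash
python3 -m creep '[{"slide":[0,0.5,0],"roll":0,"grip":1},{"slide":[0,1,0],"roll":0,"grip":1},{"slide":[0,1.5,0],"roll":0,"grip":1},{"slide":[0,2,0],"roll":0,"grip":1},{"slide":[0,2.5,-0.1],"roll":0,"grip":1},{"slide":[0,3,-0.1],"roll":0,"grip":1},{"slide":[0,3.5,-0.2],"roll":0,"grip":1},{"slide":[0,4,-0.2],"roll":0,"grip":1},{"slide":[0,4,-0.2],"roll":0,"grip":1},{"slide":[0,4,-0.2],"roll":0,"grip":1}]'
for i in 1 2 3 4 5 6 7 8; do python3 -m creep '[{"slide":[0,0,0],"roll":0,"grip":1}]' | grep force; done
python3 - <<'E'
from h import *
for n in('wrist','scene',):cv2.imwrite(f'pics/{n}9.png',snapshot(n)[:,:,::-1])
crop('pics/scene9.png',300,205,100,75,8,'pics/s11.png')
crop('pics/wrist9.png',275,215,80,60,10,'pics/w13.png')
E
```

```text
time: 20.65
tool_pos: [0.5012, -0.1731, 0.1636]
ee_rot: [-1.572, -0.0, 1.32]
wrist_force: [-0.8, 0.2, -0.8]
width: 0.0236
wrist_force: [-0.7, -0.1, 0.1]
wrist_force: [-0.1, -0.9, 0.4]
wrist_force: [0.5, -0.7, 0.7]
wrist_force: [0.5, -0.3, -0.3]
wrist_force: [0.1, 0.0, 0.8]
wrist_force: [0.0, 1.0, 0.1]
wrist_force: [1.6, -0.8, -0.7]
wrist_force: [0.8, 0.3, 0.8]
```

View pics/s11.png

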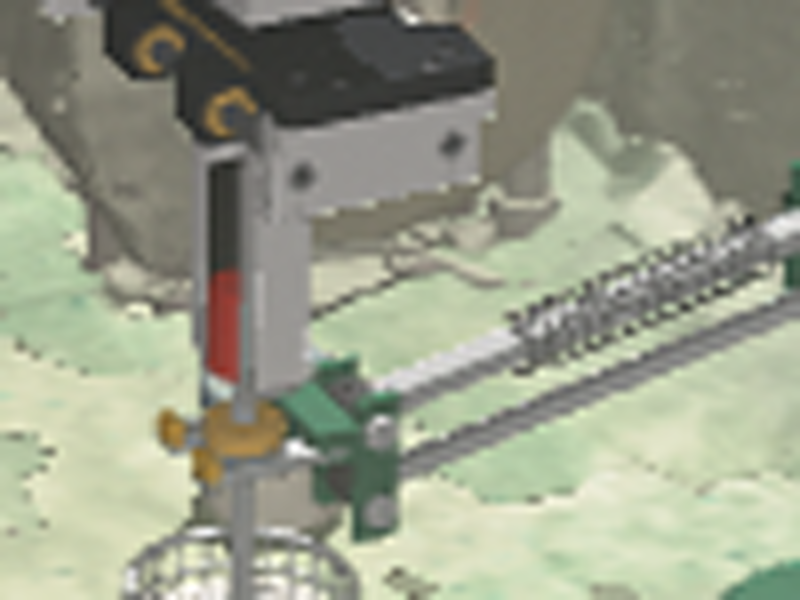

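View pics/w13.png

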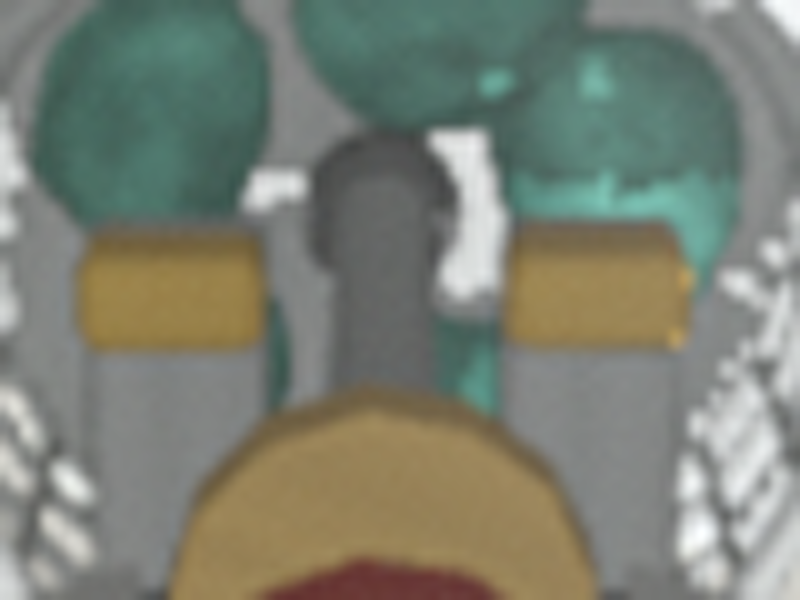

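```bash
for i in 1 2 3 4 5 6 7 8 9 10 11 12 13 14; do python3 -m creep '[{"slide":[0,0,0],"roll":0,"grip":1}]' | grep force; done
```

```text
wrist_force: [1.5, -0.3, -0.2]
wrist_force: [1.4, 0.2, 0.3]
wrist_force: [1.1, -0.7, 0.7]
wrist_force: [0.8, -0.4, 0.9]
wrist_force: [2.5, -0.1, 0.7]
wrist_force: [1.7, -0.2, 0.5]
wrist_force: [1.7, -0.6, 1.0]
wrist_force: [2.1, -0.7, -0.1]
wrist_force: [1.5, 0.1, 1.4]
wrist_force: [2.6, -0.9, 0.6]
wrist_force: [2.1, -0.1, 0.6]
wrist_force: [2.7, 0.3, 0.4]
wrist_force: [2.0, -1.2, 0.5]
wrist_force: [1.6, -0.7, 0.3]
```

```bash
python3 -m creep '[{"slide":[0,-0.5,-0.2],"roll":0,"grip":1},{"slide":[0,-1,-0.4],"roll":0,"grip":1},{"slide":[0,-1.5,-0.6],"roll":0,"grip":1},{"slide":[0,-2,-0.6],"roll":0,"grip":1},{"slide":[0,-2.5,-0.6],"roll":0,"grip":1},{"slide":[0,-2.5,-0.6],"roll":0,"grip":1},{"slide":[0,-2.5,-0.6],"roll":0,"grip":1}]'
for i in 1 2 3 4 5 6 7 8 9 10 11 12; do python3 -m creep '[{"slide":[0,0,0],"roll":0,"grip":1}]' | egrep 'force|pos'; done
```

```text
time: 23.17
tool_pos: [0.5009, -0.1731, 0.1656]
ee_rot: [-1.569, -0.0, 1.319]
wrist_force: [-0.9, 0.1, -0.2]
width: 0.0233
tool_pos: [0.5009, -0.1731, 0.1656]
wrist_force: [-1.2, -0.6, -0.5]
tool_pos: [0.5009, -0.1731, 0.1657]
wrist_force: [-1.1, -0.4, 0.2]
tool_pos: [0.501, -0.1731, 0.1657]
wrist_force: [-0.9, 0.1, -0.3]
tool_pos: [0.501, -0.1731, 0.1657]
wrist_force: [-1.4, 0.3, -0.8]
tool_pos: [0.501, -0.1731, 0.1657]
wrist_force: [-3.4, 0.0, -0.0]
tool_pos: [0.501, -0.1731, 0.1657]
wrist_force: [-2.7, 0.4, -0.2]
tool_pos: [0.501, -0.1731, 0.1657]
wrist_force: [-2.0, 0.1, -1.3]
tool_pos: [0.501, -0.1731, 0.1657]
wrist_force: [-2.1, -0.2, -0.9]
tool_pos: [0.5011, -0.1731, 0.1658]
wrist_force: [-2.4, -0.1, -0.9]
tool_pos: [0.5011, -0.1731, 0.1658]
wrist_force: [-1.9, 0.9, -1.3]
tool_pos: [0.5011, -0.1731, 0.1658]
wrist_force: [-3.1, 0.0, -0.9]
tool_pos: [0.5011, -0.1731, 0.1658]
wrist_force: [-4.5, 0.7, -1.4]
```

```bash
python3 -m creep '[{"slide":[0,0.3,0.1],"roll":0,"grip":1},{"slide":[0,0.6,0.2],"roll":0,"grip":1},{"slide":[0,0.9,0.3],"roll":0,"grip":1},{"slide":[0,1.2,0.35],"roll":0,"grip":1},{"slide":[0,1.5,0.35],"roll":0,"grip":1},{"slide":[0,1.5,0.35],"roll":0,"grip":1},{"slide":[0,1.5,0.35],"roll":0,"grip":1}]'
for i in 1 2 3 4 5 6 7 8 9 10 11 12; do python3 -m creep '[{"slide":[0,0,0],"roll":0,"grip":1}]' | egrep 'force'; done
```

```text
time: 24.75
tool_pos: [0.5012, -0.1731, 0.1645]
ee_rot: [-1.571, -0.0, 1.32]
wrist_force: [-2.5, 0.4, -0.6]
width: 0.0234
wrist_force: [-3.1, 0.3, 0.2]
wrist_force: [-2.7, 0.6, 0.0]
wrist_force: [-3.3, 0.6, -0.6]
wrist_force: [-1.6, 0.0, -0.6]
wrist_force: [-2.9, 0.5, -0.4]
wrist_force: [-2.0, 0.2, -0.1]
wrist_force: [-1.5, 0.6, -0.0]
wrist_force: [-1.3, 0.7, 0.1]
wrist_force: [-1.8, -0.6, -0.4]
wrist_force: [-2.3, 1.0, 0.1]
wrist_force: [-1.6, 0.2, 0.1]
wrist_force: [-2.2, 0.1, -1.1]
```

```bash
python3 -m creep '[{"slide":[0,0,0.1],"roll":0,"grip":1},{"slide":[0,0,0.2],"roll":0,"grip":1},{"slide":[0,0,0.3],"roll":0,"grip":1},{"slide":[0,0,0.3],"roll":0,"grip":1},{"slide":[0,0,0.3],"roll":0,"grip":1}]'
for i in 1 2 3 4 5 6 7 8; do python3 -m creep '[{"slide":[0,0,0],"roll":0,"grip":1}]' | egrep 'force'; done
```

```text
time: 26.17
tool_pos: [0.5011, -0.1731, 0.1646]
ee_rot: [-1.572, -0.0, 1.32]
wrist_force: [-1.2, 0.6, 0.6]
width: 0.0234
wrist_force: [-0.4, 0.5, 1.0]
wrist_force: [-0.5, 0.1, -0.1]
wrist_force: [-1.0, 0.2, -0.2]
wrist_force: [-0.6, 0.0, -0.5]
wrist_force: [0.1, -0.3, -0.5]
wrist_force: [-0.9, -0.3, 0.1]
wrist_force: [0.5, -0.0, 0.3]
wrist_force: [-0.9, 0.3, 0.3]
```

```bash
python3 -m creep '[{"slide":[0,0,0],"roll":0,"grip":0.74},{"slide":[0,0,0],"roll":0,"grip":0.72},{"slide":[0,0,0],"roll":0,"grip":0.7},{"slide":[0,0,0],"roll":0,"grip":0.66},{"slide":[0,0,0],"roll":0,"grip":0.62},{"slide":[0,0,0],"roll":0,"grip":0.58},{"slide":[0,0,0],"roll":0,"grip":0.55},{"slide":[0,0,0],"roll":0,"grip":0.55},{"slide":[0,0,0],"roll":0,"grip":0.55},{"slide":[0,0,0],"roll":0,"grip":0.55}]'
python3 - <<'E'
from h import *
o=robot.get_obs();print(o['time'],o['tool_pos'],o['wrist_force'],o['width'])
for n in('wrist','scene',):cv2.imwrite(f'pics/{n}10.png',snapshot(n)[:,:,::-1])
crop('pics/scene10.png',280,190,120,90,6.6,'pics/s12.png')
crop('pics/wrist10.png',215,195,200,150,4,'pics/w14.png')
E
```

```text
time: 27.67
tool_pos: [0.5008, -0.1731, 0.1644]
ee_rot: [-1.571, -0.0, 1.32]
wrist_force: [-0.7, 0.0, -0.0]
width: 0.0425
27.6667 [ 0.5008 -0.1731  0.1644] [-0.7118  0.0241 -0.0444] 0.04245597680086109
```

View pics/s12.png

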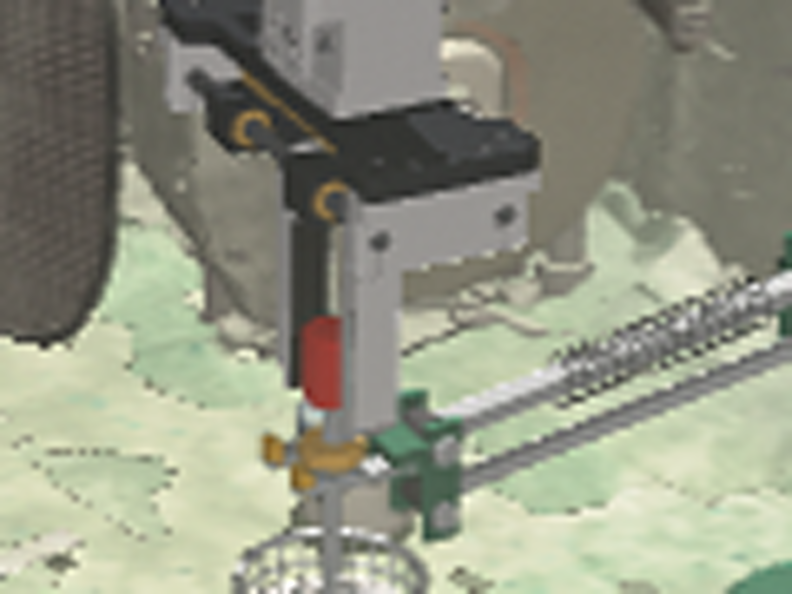

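View pics/w14.png

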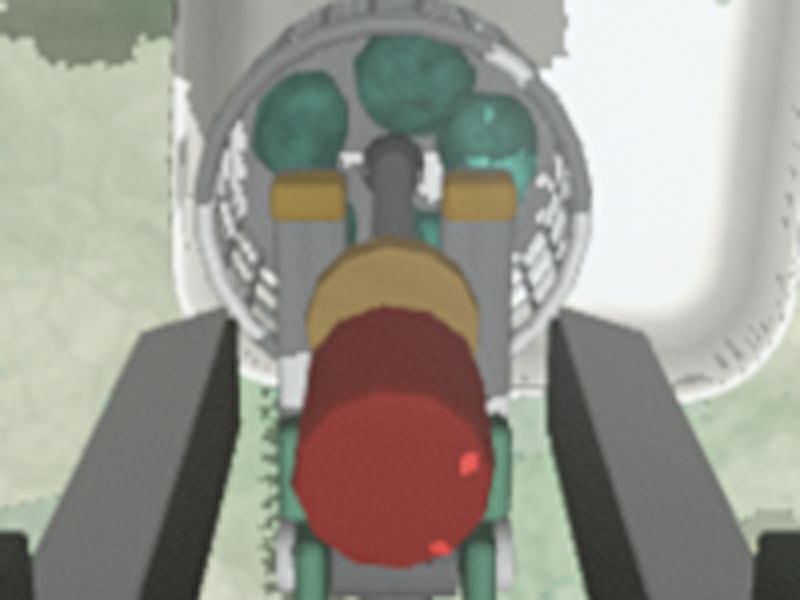

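```bash
python3 -m creep '[{"slide":[0,-2,0],"roll":0,"grip":0.5},{"slide":[0,-6,0],"roll":0,"grip":0.5},{"slide":[0,-12,0],"roll":0,"grip":0.5},{"slide":[0,-19,0],"roll":0,"grip":0.5},{"slide":[0,-27,0],"roll":0,"grip":0.5},{"slide":[0,-36,0],"roll":0,"grip":0.5},{"slide":[0,-46,0],"roll":0,"grip":0.5},{"slide":[0,-58,0],"roll":0,"grip":0.5},{"slide":[0,-70,0],"roll":0,"grip":0.5},{"slide":[0,-82,4],"roll":0,"grip":0.5},{"slide":[0,-94,14],"roll":0,"grip":0.5},{"slide":[0,-104,28],"roll":0,"grip":0.5},{"slide":[0,-112,46],"roll":0,"grip":0.5},{"slide":[0,-118,64],"roll":0,"grip":0.5},{"slide":[0,-120,80],"roll":0,"grip":0.5},{"slide":[0,-120,92],"roll":0,"grip":0.5},{"slide":[0,-120,98],"roll":0,"grip":0.5},{"slide":[0,-120,100],"roll":0,"grip":0.5},{"slide":[0,-120,100],"roll":0,"grip":0.5}]'
python3 - <<'E'
from h import *
o=robot.get_obs();print(o['time'],o['tool_pos'],o['wrist_force'],o['width'])
for n in('wrist','scene','top'):cv2.imwrite(f'pics/{n}11.png',snapshot(n)[:,:,::-1])
crop('pics/scene11.png',280,190,160,120,5,'pics/s13.png')
E
```

```text
time: 29.35
tool_pos: [0.4036, -0.1481, 0.285]
ee_rot: [-1.572, 0.0, 1.319]
wrist_force: [-0.3, 0.3, -0.8]
width: 0.0473
29.35 [ 0.4036 -0.1481  0.285 ] [-0.2691  0.2827 -0.7623] 0.04728046808037963
```

View pics/s13.png

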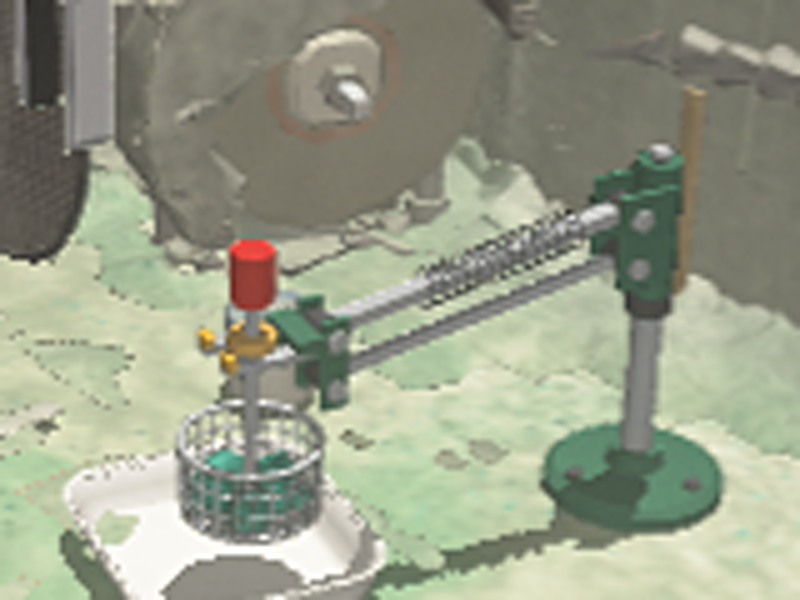

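View pics/wrist11.png

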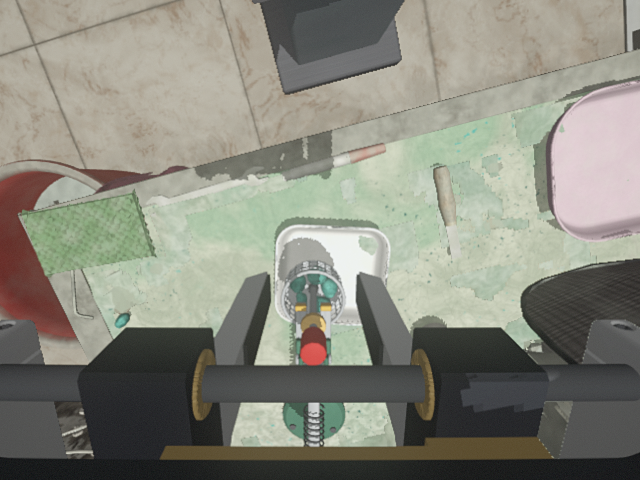

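View pics/scene11.png

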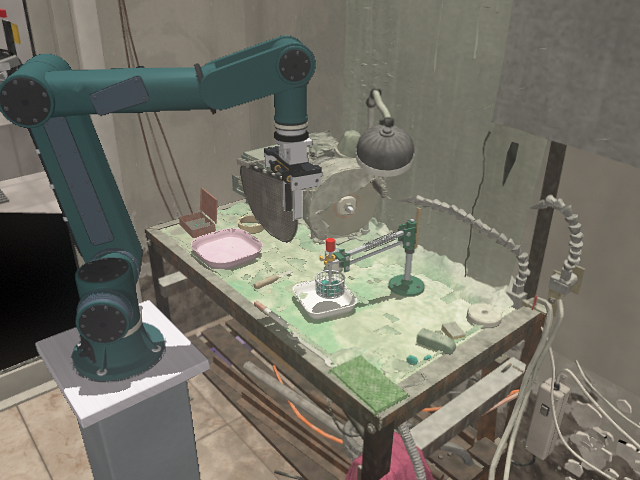

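```bash
python3 -m creep '[{"slide":[0,0,0],"roll":0,"grip":0.5},{"slide":[0,0,0],"roll":0,"grip":0.5},{"slide":[0,0,0],"roll":0,"grip":0.5},{"slide":[0,0,0],"roll":0,"grip":0.5},{"slide":[0,0,0],"roll":0,"grip":0.5},{"slide":[0,0,0],"roll":0,"grip":0.5},{"slide":[0,0,0],"roll":0,"grip":0.5},{"slide":[0,0,0],"roll":0,"grip":0.5},{"slide":[0,0,0],"roll":0,"grip":0.5},{"slide":[0,0,0],"roll":0,"grip":0.5},{"slide":[0,0,0],"roll":0,"grip":0.5},{"slide":[0,0,0],"roll":0,"grip":0.5}]'
python3 - <<'E'
from h import *
a=cv2.imread('pics/scene11.png')[225:300,300:420].astype(int);b=snapshot('scene')[:,:,::-1];cv2.imwrite('pics/scene12.png',b);d=abs(a-b[225:300,300:420].astype(int))
print('max/mean diff',d.max(),d.mean())
def red(im):
    im=im.astype(int);m=(im[...,2]>120)&(im[...,1]<80)&(im[...,0]<80);m[:225]=0;m[300:]=0;m[:,:300]=0;m[:,420:]=0
    y,x=np.nonzero(m);return x.mean(),y.mean(),len(x)
for n in ('pics/scene11.png','pics/scene12.png'):print(red(cv2.imread(n)))
# predicted knob centre if at seat, d=67
print(proj('scene',[.5005,-.1735,.211-.067+.04]))
E
```

```text
time: 30.5
tool_pos: [0.4039, -0.1482, 0.2845]
ee_rot: [-1.571, -0.0, 1.32]
wrist_force: [-0.5, -0.1, -0.1]
width: 0.047
max/mean diff 27 0.6571481481481481
(np.float64(330.15384615384613), np.float64(244.47115384615384), 104)
(np.float64(330.1142857142857), np.float64(244.5047619047619), 105)
[[330.5249 243.3911]]
```

It has not moved for over a second, and the wrist force is near zero. I'm handing in the job.

```bash
python3 -c "
from bench import ticket
print(ticket.close_job())"
```

```text
the job is handed in; nothing more can be done
None
```

The basket of stones hangs on the balanced arm over the white tray, with its rod in the slot and its collar seated behind the yellow lips. I handed the job in at about 30.5 s of the 72 s.

- **Going down:** I entered the fork about 10 mm above the tines, then sank with the arm at 6–12 mm/s, following its arc, for about 67 mm. The basket weighs roughly 9 N.
- **Letting go:** I released only once the wrist force had settled to within noise of zero, about ±0.5 N. The pictures taken after opening the gripper show no noticeable drop or rise.
- **Last checks:** two scene pictures about 1.2 s apart put the red knob within 0.05 px of the same spot, about 1 px from where a seated collar would put it. The gripper was clear of everything. In the last pictures the things lying around look undisturbed, but I did not measure them.

**What disagreed:**
- The cameras differed by about 3 mm sideways on the knob at the first grasp, so I went by the wrist camera.
- While I held the basket at balance, the fore-and-aft force crept up slowly, mostly to 2–3 N with one reading of 4.5 N. I eased it off by moving a few tenths of a millimetre before letting go.

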